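Set up the label dispenser stand and hold its frame up

ROBOT

A 6-joint arm with a two-finger parallel gripper is mounted at the origin on the work surface. World frame = base frame: x ahead of the robot, y to its left, z up, the work surface at z = 0. Lengths are in m, angles in rad, forces in N, time in s.
With the tool pointing down it reaches from about 0.3 to 0.875 m from the base axis. Payload 6.4 kg.
Tool frame: the origin (TCP) lies midway between the tips of the shut fingers; the grasp point (between the pads) lies ctrl.grip_depth behind it (ctrl.grip_depth is the distance from the TCP to the grasp point, in m); x points along the fingers, y is the direction in which the jaws open and shut, and the axes are right-handed (so a half turn about x gives the same grasp; the last joint's range is limited). The gripper opens to 85 mm and grips with 20 to 120 N. Pads are 22 mm wide; open, the fingers measure 114 mm over their backs; the gripper's body (76 mm by 85 mm) begins 54 mm behind the grasp point. The pads swing forward as they close: fully open they stand 13 mm farther back than shut.
Start: joints at [-1.455, 0.181, 1.607, -0, 1.354, -0.206], TCP at [0.182, -0.545, 0.194] pointing down, gripper open.
Joint ranges: [-2.99, 2.99], [-0.89, 2.07], [0.3, 2.58], [-1.14, 4.28], [0, 2.63], [-3.12, 3.12]. Speed limits (rad/s): [2.57, 2.57, 3.01, 3.14, 3.14, 3.14].

INTERFACE

Orientations are given as a unit quaternion [w, x, y, z].
In Python, from bench import ctrl gives the robot as it stands.
- The arm moves only by the tool carry_out, never from a script. Its argument "motion" is one flat list of numbers, 7 for each row, row after row: the turn, a rotation vector about the tool's x, y, z in degrees, then the shift along the tool's x, y, z in m, then the gripper's target within -1 to 1 (shut at 1, half-way at 0, fully open at -1). A call has 1 to 10 rows; each row shifts and turns the pose as measured when the row begins, along the tool's axes as they then stand; what a row does not reach is not made up. A row lasts 1/10 s, in which the tool goes at most 50 mm and 8.59 degrees, less where a joint would pass 70% of its speed; a pose out of reach is approached as far as the arm can. A call with a gripper value outside its range is refused whole. The fingers move at their own pace and stop on an object; the grip force is fixed at half the most. Time passes only in rows, so rows that do not move let the fingers close. It gives the time, the measured TCP pose, the force and the opening at its end, in the units of the state.
- ctrl.get_obs(): the state, without advancing time (a new reading comes with each control period).
- ctrl.camera(name): name is "side" or "top" or "wrist"; returns the picture (384x512x3 uint8, blue, green, red); there is no depth.
- ctrl.camera_params(name): a dict with "mtx" (3x3 intrinsics, pixels), "pose" (4x4, takes a point from camera to world coordinates); the wrist camera has in their place "hand_eye" (4x4, takes a point from camera to tool coordinates, whose origin is the TCP and whose axes are the tool frame's). Camera axes: x right, y down, z forward; pixel columns grow to the right and rows downward; lengths in m; the calibration is good to about 2 mm. The wrist camera is an equidistant fisheye: a pixel r from the principal point sees the ray r / f radians off the axis. A picture is of the moment at which its call begins: read the wrist's pose just before it. camera_params takes no time and is no camera call.
- ctrl.hand_in(): hands the job in, once; it reports no verdict.
Trained networks look in the newest picture that a camera, given by its name, has taken for a name from the list of things; names that differ only in an ending like _2 or _b are one class to them, and where a whole thing is asked for, a point or a joint stands for the part that bears it (a point fixed in the world has none). Each returns a list of dicts, best first, with "conf" (0 to 1); they miss things now and then, are a little off and sometimes report something else, mostly with a low value. They report only what shows in the picture. A call takes as long as a camera call. They do not tell look-alikes from the thing itself.
- ctrl.boxes_of(camera, thing): "point" ([x, y, z] in m, in the coordinates of the camera as it stood for that picture, good to about 4 mm: the middle of the surface that is visible of it).
- ctrl.trace(camera, thing): "pixels" (384x512 bool, what is visible of it).
- ctrl.landmark_of(camera, thing): "point" ([x, y, z] in m, in the coordinates of the camera as it stood for that picture, good to about 4 mm: a listed point, or the origin of a listed thing).
The state is a dict: "time_s": time; "q": joint angles; "dq": joint speeds; "joint_efforts": joint torques, N m; "eef_pos": TCP position; "eef_rot": TCP orientation; "wrist_force": force on the tool from outside, world axes, zero at the start; "torque": the same for the moment, N m; "opening": opening from 0.0 (shut) to 1.0 (fully open).
Only numpy, scipy, OpenCV 4.12 (cv2) and the standard library are available. Lean on these libraries where they do the work, as an engineer would, in place of code of your own. Each camera call takes 0.05 s, during which the arm holds its last target. There are 200 camera calls.

TASK

Get the label dispenser stand ready: first put the label roll over the stand's upright spindle so that it sits flat on its seat, and let go of it; then flip the frame's kickstand down over centre until it rests fully at its down stop. Last, lift the leaning frame upright and finish while still holding it upright with the gripper fingers: it falls back if let go, so do not release it. Leave the jar, the screwdriver and the relay module where they are.

Things in the scene. Friction and masses are not known exactly. Their poses are not given: they have to be found in the camera images.
- stand: Fixed dispenser stand: grey plate 230 x 170 x 12 mm screwed to the bench. Origin at bench height, right below the frame's hinge; x points away from the robot (within 15 degrees), y left, z up. Plate spans x -140 to +90 mm. Spindle at x -85 mm, y 0, on a round seat of radius 34 mm whose top is 16 mm above the bench. Stop posts at x 34 to 48 mm, y +-75 mm, 74 mm high.
- spindle_top (a point): Top centre of the spindle, 74 mm above the bench; spindle diameter 20 mm, tapering to 12 mm over its last 6 mm, 58 mm tall above the seat.
- frame_hinge (a point): Middle of the frame's hinge line, 30 mm above the bench, along the stand's y axis. The frame starts leaning back (away from the robot) 0.40 rad from vertical on its stop; it swings up towards the robot to vertical and at most 0.12 rad past it. Let go, it always falls back: about 3 N at the top bar lifts it, about 1 N holds it upright.
- frame: Aluminium frame, 0.7 to 1.1 kg. Origin in the middle of its hinge line; z runs up the frame, x to its back, y left. Two 12 mm square uprights at y +-75 mm up to z 202 mm, a round steel top bar between them at z 200 mm, a flat crosspiece at z 90 mm with a heavy dark steel hub on its back (64 mm diameter, out to x 66 mm). Leans back at the start.
- bar_mid (a point): Middle of the frame's round top bar (12 mm diameter, along y), 200 mm from the hinge line: the place to grip it from above, free of other parts for 60 mm either side along the bar.
- kick (a joint): Kickstand angle relative to the frame, rad. 0 = stowed, leg pointing up along the left (+y) upright; grows as the leg swings towards the robot and down; 2.7 = fully down at its stop. A spring makes it go over centre at about 1.1 to 1.4 rad: below that it pulls back to 0, above to 2.7. About 3 N at the peg moves it. Past 1.6 rad it snaps down when let go.
- kick_pivot (a point): Pivot of the kickstand leg on the left upright: frame x 0, y 92 mm, z 90 mm; its axis is parallel to the frame's y. The foot peg's centre line is 124 mm from it. A small spring sits beside it on the outer side, behind the upright.
- kick_peg (a point): Grip point on the kickstand's foot peg: a round steel peg, 10 mm diameter, at the leg's end, pointing sideways (frame +y), 52 mm of it free beyond the 8 mm thick leg. This point is at frame y 126 mm, 22 mm from the peg's free end. It stands highest on the frame when stowed, so it can be pinched or pushed from above.
- roll: White paper label roll standing on the bench, outer diameter 60 mm, 50 mm high, with a 26 mm bore right through, 150 g. Origin at the centre of its underside. It is left or right of the stand; grip it across its outside from above.
- jar: Bystander: clear round jar of screws with a steel cap, 60 mm diameter, 70 mm high, on the other side of the stand. Origin at the centre of its underside. Leave alone.
- driver: Bystander: screwdriver with a black handle, about 200 mm long, lying on the bench on the right, behind the other things. Leave alone.
- relay: Bystander: grey relay module 50 x 90 x 60 mm on the left, behind the other things. Origin under its centre. Leave alone.
Not all that is in view belongs to the job. Leave any orange or purple look-alike of the roll alone.

How it is judged:
On the way, in this order (a step that is already met when the one before it is completed fails the run):
1. the label roll sits flat on the spindle's seat and is let go (horizontal distance between roll and spindle_top below 0.007 m and z of roll in the frame of stand below 0.02 m and angle between roll's own z axis and vertical below 0.1 rad and contact force between roll and the fingers below 0.1 N), for 0.2 s.
2. the kickstand is over centre and at its down stop (value of joint kick above 2.55 rad), for 0.2 s.
3. the frame is upright in the gripper fingers (angle between frame's own z axis and vertical below 0.08 rad and contact force between frame and the fingers above 0.3 N), for 0.2 s.
At the end, for the whole second after the job is handed in: Roll on the spindle (centred within 7 mm, within 4 mm of its seat, level within 0.1 rad); kickstand within 0.15 rad of its down stop; frame within 0.08 rad of vertical, still, kept there by the gripper fingers alone (at least 0.3 N), no loose thing propping it (all of step 3 and horizontal distance between roll and spindle_top below 0.007 m and z of roll in the frame of stand below 0.02 m and angle between roll's own z axis and vertical below 0.1 rad and value of joint kick above 2.55 rad and angular speed of frame below 0.1 rad/s and contact force between frame and roll below 0.1 N and contact force between frame and jar below 0.1 N and contact force between frame and driver below 0.1 N and contact force between frame and relay below 0.1 N); the arm keeps its last pose, push and grip.
It fails at once if the jar was moved by more than 30 mm (distance of jar from where it was at the start of the episode above 0.03 m).
It fails at once if the screwdriver was moved by more than 30 mm (distance of driver from where it was at the start of the episode above 0.03 m).
It fails at once if the relay module was moved by more than 30 mm (distance of relay from where it was at the start of the episode above 0.03 m).
It also fails if it takes over 69 s, if anything falls off the work surface, if the arm or the gripper's body presses on something with over 40 N, if the wrist force passes 120 N, or if a joint passes its speed limit or range.

## Working session

There is one attempt and no reset: what is moved stays moved. The work goes in short steps, Python scripts to look and compute and a tool call to move; the robot and the scene stay as the last step left them, time stands still between calls to the robot, and variables do not carry over. Pictures are saved under pics/ and viewed, about 8 in all and at most 12, crops included, and the job is handed in when it is done.

Besides the shell and the picture viewer there is one more tool, called after ">>>" by a JSON object that holds its "fn" and its "kwargs". carry_out: Moves the arm, as the interface text tells. Its arguments: {"type":"object","properties":{"motion":{"type":"array"}},"required":["motion"]}

```bash
mkdir -p pics; cat > h.py <<'E'
import numpy as np, cv2
from bench import ctrl
from scipy.spatial.transform import Rotation as R
def tool():
    o=ctrl.get_obs(); w,x,y,z=o["eef_rot"]
    T=np.eye(4); T[:3,:3]=R.from_quat([x,y,z,w]).as_matrix(); T[:3,3]=o["eef_pos"]; return T
def campose(c,T=None):
    p=ctrl.camera_params(c)
    return (tool() if T is None else T)@np.array(p["hand_eye"]) if c=="wrist" else np.array(p["pose"])
def world(c,p,T=None): return (campose(c,T)@np.r_[p,1])[:3]
def find(c,things,T=None,kind="landmark_of"):
    for t in things:
        for d in getattr(ctrl,kind)(c,t)[:3]: print(c,t,round(d["conf"],2),world(c,d["point"],T).round(4))
E
python3 - <<'E'
from h import *
o=ctrl.get_obs(); print(o["eef_pos"],o["eef_rot"],o["wrist_force"],o["opening"],ctrl.grip_depth); print(tool().round(3))
print(ctrl.camera_params("wrist"))
for c in ("top","side"):
    im=ctrl.camera(c); cv2.imwrite(f"pics/{c}0.png",im)
    find(c,["stand","spindle_top","frame_hinge","bar_mid","kick_pivot","kick_peg","roll","jar","driver","relay"])
print(ctrl.get_obs()["time_s"])
E
cd pics; python3 -c "
import cv2,numpy as np
cv2.imwrite('both.png',cv2.resize(np.vstack([cv2.imread('top0.png'),cv2.imread('side0.png')]),(512,768))[:600*2]) "
```

```text
[ 0.18179648 -0.54484518  0.19298559] [ 0.11266682  0.69799257  0.11392014 -0.6979504 ] [-0.00372914 -0.67373903 -0.90857997] 0.9968932885709517 0.0187
[[-0.     0.316 -0.949  0.182]
 [ 0.002 -0.949 -0.316 -0.545]
 [-1.    -0.002 -0.     0.193]
 [ 0.     0.     0.     1.   ]]
{'mtx': array([[297.31863964,   0.        , 254.86921381],
       [  0.        , 297.31863964, 190.46434553],
       [  0.        ,   0.        ,   1.        ]]), 'hand_eye': array([[ 7.55477517e-04, -2.92360411e-01,  9.56307910e-01,
        -1.78739443e-01],
       [ 9.99999661e-01, -9.19746236e-05, -8.18112024e-04,
         3.29777545e-04],
       [ 3.27139628e-04,  9.56308204e-01,  2.92360243e-01,
        -7.43328925e-02],
       [ 0.00000000e+00,  0.00000000e+00,  0.00000000e+00,
         1.00000000e+00]])}
top stand 0.55 [0.5355 0.0102 0.0027]
top spindle_top 0.89 [ 0.4573 -0.007   0.0673]
top spindle_top 0.49 [ 0.3998 -0.3341 -0.0007]
top frame_hinge 0.64 [0.5404 0.0124 0.0312]
top bar_mid 0.66 [0.6132 0.0299 0.2111]
top kick_pivot 0.68 [0.5506 0.109  0.1156]
top kick_peg 0.48 [0.5937 0.1515 0.2262]
top ki
[... 289 characters left out ...]
 0.51 [0.4429 0.2944 0.0007]
side stand 0.85 [ 0.5396  0.0118 -0.0011]
side spindle_top 0.98 [ 0.4586 -0.0033  0.0759]
side spindle_top 0.58 [0.5424 0.0143 0.0325]
side frame_hinge 0.65 [0.54   0.0135 0.0308]
side bar_mid 0.74 [0.6172 0.0342 0.2126]
side kick_pivot 0.86 [0.5492 0.1107 0.1138]
side kick_peg 0.75 [0.5929 0.158  0.2277]
side kick_peg 0.57 [ 0.6053 -0.3937  0.0015]
side roll 0.89 [0.3198 0.2882 0.0027]
side roll 0.79 [0.4431 0.2888 0.0006]
side roll 0.79 [0.5579 0.2424 0.0024]
side jar 0.67 [ 0.4054 -0.332   0.    ]
side jar 0.46 [ 0.5413  0.0148 -0.0018]
side driver 0.73 [0.5513 0.1119 0.1107]
side driver 0.55 [ 0.6048 -0.394   0.0046]
side relay 0.91 [0.6272 0.3724 0.0008]
1.1
```

View pics/top0.png

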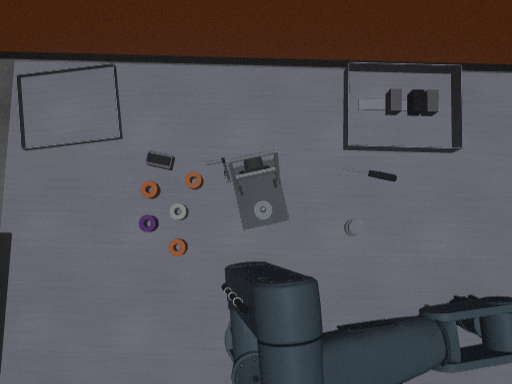

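View pics/side0.png

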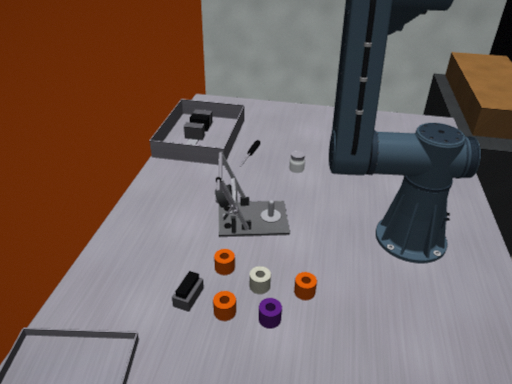

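The top view shows a single white roll at pixel (178,211). The orange look-alikes are at (193,180), (149,189) and (177,247), and the purple one is at (148,223). The white one fits the description, world ≈ (0.443, 0.291). The side view agrees, with white at (260,280). I'll raise and turn first, then confirm from above with the wrist camera.

>>> {"fn": "carry_out", "kwargs": {"motion": [-8.3, 0, 0, -0.012, 0, 0, -1, -8.3, 0, 0, -0.012, 0, 0, -1, -8.3, 0, 0, -0.012, 0, 0, -1, -8.3, 0, 0, -0.012, 0, 0, -1, -8.3, 0, 0, -0.012, 0, 0, -1, -8.3, 0, 0, -0.012, 0, 0, -1, -8.3, 0, 0, -0.012, 0, 0, -1, -8.3, 0, 0, -0.012, 0, 0, -1, -8.3, 0, 0, -0.012, 0, 0, -1, -8.3, 0, 0, -0.012, 0, 0, -1]}}

```text
time_s: 2.1
eef_pos: [0.1816, -0.5439, 0.3157]
eef_rot: [0.557, 0.436, 0.56, -0.433]
wrist_force: [-0.5, 0.4, 0.3]
opening: 0.996
```

>>> {"fn": "carry_out", "kwargs": {"motion": [0, 0, 0, 0, 0.021, -0.0385, -1, 0, 0, 0, 0, 0.021, -0.0385, -1, 0, 0, 0, 0, 0.021, -0.0385, -1, 0, 0, 0, 0, 0.021, -0.0385, -1, 0, 0, 0, 0, 0.021, -0.0385, -1, 0, 0, 0, 0, 0.021, -0.0385, -1, 0, 0, 0, 0, 0.021, -0.0385, -1, 0, 0, 0, 0, 0.021, -0.0385, -1, 0, 0, 0, 0, 0.021, -0.0385, -1, 0, 0, 0, 0, 0.021, -0.0385, -1]}}

```text
time_s: 3.1
eef_pos: [0.2901, -0.1092, 0.3176]
eef_rot: [0.558, 0.437, 0.556, -0.435]
wrist_force: [1.9, -0.5, 0.3]
opening: 0.995
```

>>> {"fn": "carry_out", "kwargs": {"motion": [0, 0, 0, 0, 0.021, -0.0385, -1, 0, 0, 0, 0, 0.021, -0.0385, -1, 0, 0, 0, 0, 0.021, -0.0385, -1, 0, 0, 0, 0, 0.021, -0.0385, -1, 0, 0, 0, 0, 0.021, -0.0385, -1, 0, 0, 0, 0, 0.021, -0.0385, -1, 0, 0, 0, 0, 0.021, -0.0385, -1]}}

```text
time_s: 3.8
eef_pos: [0.3687, 0.2014, 0.3209]
eef_rot: [0.562, 0.439, 0.551, -0.433]
wrist_force: [1.6, -0.7, 0.3]
opening: 0.995
```

```bash
python3 - <<'E'
from h import *
T=tool(); print(T.round(3))
im=ctrl.camera("wrist"); cv2.imwrite("pics/w1.png",im)
find("wrist",["spindle_top","frame_hinge","bar_mid","kick_pivot","kick_peg","roll","stand"],T)
E
```

```text
[[ 0.017  0.971  0.24   0.369]
 [-0.003  0.24  -0.971  0.201]
 [-1.     0.016  0.007  0.321]
 [ 0.     0.     0.     1.   ]]
wrist spindle_top 0.94 [ 0.4599 -0.0089  0.0691]
wrist frame_hinge 0.83 [0.5394 0.0122 0.0257]
wrist bar_mid 0.6 [0.6168 0.0316 0.213 ]
wrist kick_pivot 0.91 [0.552  0.1064 0.1145]
wrist kick_peg 0.85 [0.5911 0.1514 0.2232]
wrist roll 0.92 [ 0.3937  0.3973 -0.0007]
wrist roll 0.84 [ 5.570e-01  2.412e-01 -3.000e-04]
wrist roll 0.81 [ 0.3125  0.2862 -0.0026]
wrist stand 0.86 [5.378e-01 1.100e-02 1.000e-04]
```

View pics/w1.png

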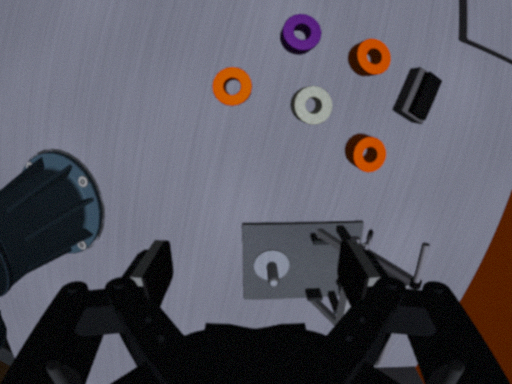

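The wrist view shows the white roll at (312,105). Orange look-alikes are at (232,86), (373,57) and (368,153), and purple at (301,33). The white one is the only roll matching the description. I'll save an enlarged crop and locate it by colour.

```bash
cat >> h.py <<'E'
def ray(c,uv,T=None):
    p=ctrl.camera_params(c); K=np.array(p["mtx"]); P=campose(c,T)
    d=np.array([(uv[0]-K[0,2])/K[0,0],(uv[1]-K[1,2])/K[1,1]])
    if c=="wrist":
        r=np.hypot(*d); v=np.r_[d/r*np.sin(r),np.cos(r)]
    else: v=np.r_[d,1]
    return P[:3,3],P[:3,:3]@v
def atz(c,uv,z,T=None):
    o,v=ray(c,uv,T); return o+v*(z-o[2])/v[2]
def proj(c,p,T=None):
    P=ctrl.camera_params(c); K=np.array(P["mtx"]); q=(np.linalg.inv(campose(c,T))@np.r_[p,1])[:3]
    if c=="wrist":
        r=np.arctan2(np.hypot(q[0],q[1]),q[2]); d=q[:2]/np.hypot(q[0],q[1])*r
    else: d=q[:2]/q[2]
    return np.array([K[0,0]*d[0]+K[0,2],K[1,1]*d[1]+K[1,2]])
def rollcyl(p,zs=(0,.05),r=.03):
    a=np.linspace(0,6.28,40); return [np.r_[p[0]+r*np.cos(t),p[1]+r*np.sin(t),z] for z in zs for t in a]
E
python3 - <<'E'
from h import *
from scipy.optimize import least_squares
T=tool()
for c,f,(u,v) in (("wrist","w1",(312,105)),("top","top0",(178,211)),("side","side0",(260,280))):
    im=cv2.imread(f"pics/{f}.png"); s=25
    hsv=cv2.cvtColor(im,cv2.COLOR_BGR2HSV); cr=im[v-s:v+s,u-s:u+s]
    h=hsv[v-s:v+s,u-s:u+s]
    m=((h[...,0]>15)&(h[...,0]<60)&(h[...,1]>12)&(h[...,2]>70)).astype(np.uint8)
    m=cv2.morphologyEx(m,cv2.MORPH_OPEN,np.ones((3,3)))
    n,l,st,ce=cv2.connectedComponentsWithStats(m); k=1+np.argmax(st[1:,4]); x,y,w,hh=st[k,:4]
    bb=np.array([x+u-s-.5,y+v-s-.5,x+w+u-s-.5,y+hh+v-s-.5])
    def res(p):
        q=np.array([proj(c,a,T) for a in rollcyl(p)]); return np.r_[q.min(0),q.max(0)]-bb
    r=least_squares(res,[.4425,.291]); print(c,bb,r.x.round(4),r.fun.round(1))
    if c=="wrist":
        cv2.imwrite("pics/crop1.png",cv2.resize(cr,(500,500)))
E
```

```text
Traceback (most recent call last):
ValueError: attempt to get argmax of an empty sequence
```

```bash
cat > rollfit.py <<'E'
from h import *
from scipy.optimize import least_squares
def fit(c,im,u,v,T,s=25):
    u,v=int(u),int(v); cr=im[v-s:v+s,u-s:u+s].astype(int); b,g,r=cr[...,0],cr[...,1],cr[...,2]
    m=((g-b>=np.median(g-b)+8)&(abs(r-g)<25)).astype(np.uint8)
    n,l,st,ce=cv2.connectedComponentsWithStats(m); k=1+np.argmax(st[1:,4]); x,y,w,hh=st[k,:4]
    bb=np.array([x+u-s-.5,y+v-s-.5,x+w+u-s-.5,y+hh+v-s-.5])
    def res(p):
        q=np.array([proj(c,a,T) for a in rollcyl(p)]); return np.r_[q.min(0),q.max(0)]-bb
    f=least_squares(res,[.4425,.291]); print(c,bb,f.x.round(4),f.fun.round(1))
E
python3 - <<'E'
from rollfit import *
T=tool()
im=cv2.imread("pics/w1.png"); cv2.imwrite("pics/crop1.png",cv2.resize(im[80:130,287:337],(500,500)))
print(im[105,297:330:4],im[105,350])
for c,f,(u,v) in (("wrist","w1",(312,105)),("top","top0",(178,211)),("side","side0",(260,280))):
    fit(c,cv2.imread(f"pics/{f}.png"),u,v,T,18 if c!="wrist" else 25)
E
```

```text
[[164 166 162]
 [162 169 163]
 [144 137 133]
 [138 122 122]
 [132 118 117]
 [ 32  36  33]
 [ 76  82  80]
 [160 165 157]
 [159 166 158]] [137 120 117]
wrist [290.5  85.5 331.5 124.5] [0.4418 0.288 ] [-0.9  0.   0.9  0. ]Traceback (most recent call last):
  File "<stdin>", line 6, in <module>
  File "rollfit.py", line 10, in fit
    f=least_squares(res,[.4425,.291]); print(c,bb,f.x.round(4),f.fun.round(1))
    return func(*args, **kwargs)
    result = trf(vector_fun.fun, vector_fun.jac, x0, f0, J0, lb, ub, ftol, xtol,
                 gtol, max_nfev, x_scale, loss_function, tr_solver,
                 tr_options.copy(), verbose, callback=callback_wrapped)
    return trf_no_bounds(
        fun, jac, x0, f0, J0, ftol, xtol, gtol, max_nfev, x_scale,
        loss_function, tr_solver, tr_options, verbose, callback=callback)
    J = jac(x)
    self._update_jac()
    ~~~~~~~~~~~~~~~~^^
    self.J = self.jac_wrapped(xp_copy(self.x), f0=self.f)
             ~~~~~~~~~~~~~~~~^^^^^^^^^^^^^^^^^^^^^^^^^^^^
    J, dct = approx_derivative(
             ~~~~~~~~~~~~~~~~~^
        self.fun,
        ^^^^
[... 411 characters left out ...]
- f0 for f_eval in f_evals]
                                    ^^^^^^^
    f = np.atleast_1d(self.fun(x, *self.args, **self.kwargs))
                      ~~~~~~~~^^^^^^^^^^^^^^^^^^^^^^^^^^^^^^
    return np.atleast_1d(self.fun(x))
                         ~~~~~~~~^^^
    return self.f(x, *self.args, **self.kwargs)
           ~~~~~~^^^^^^^^^^^^^^^^^^^^^^^^^^^^^^
  File "rollfit.py", line 9, in res
    q=np.array([proj(c,a,T) for a in rollcyl(p)]); return np.r_[q.min(0),q.max(0)]-bb
                ~~~~^^^^^^^
  File "h.py", line 24, in proj
    P=ctrl.camera_params(c); K=np.array(P["mtx"]); q=(np.linalg.inv(campose(c,T))@np.r_[p,1])[:3]
ValueError: time passes only in moves, steps and waits
```

View pics/crop1.png

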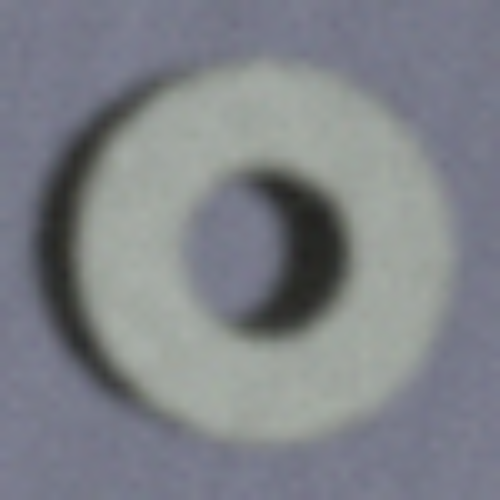

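The crop shows a white ring with a dark bore, its top disc centred at wrist pixel (313.0,104.7). That's the real roll. I'll intersect that ray with z=0.05 and cache the camera parameters.

```bash
sed -i 's/^def tool/import functools\n@functools.cache\ndef cp(c): return ctrl.camera_params(c)\ndef tool/; s/=ctrl.camera_params(c)/=cp(c)/' h.py
python3 - <<'E'
from h import *
T=tool(); p=atz("wrist",(313.0,104.7),.05,T); print(p)
print("spindle top px pred",proj("wrist",[.459,-.006,.074],T))
q=np.array([.442,.2895,T[2,3]])-T[:3,3]; print(T[:3,:3].T@q, R.from_matrix(T[:3,:3].T@np.array([[0,.972,.235],[0,.235,-.972],[-1,0,0]])).as_rotvec(degrees=True))
E
```

```text
[0.44105978 0.28828811 0.05      ]
spindle top px pred [275.90608053 280.57405957]
[ 0.00088412  0.09273239 -0.07171393] [ 0.0947449   0.37713041 -0.83871413]
```

>>> {"fn": "carry_out", "kwargs": {"motion": [0, 0.4, -0.8, 0, 0.031, -0.024, -1, 0, 0, 0, 0, 0.031, -0.024, -1, 0, 0, 0, 0, 0.031, -0.024, -1, 0, 0, 0, 0.04, 0, 0, -1, 0, 0, 0, 0.04, 0, 0, -1, 0, 0, 0, 0.04, 0, 0, -1, 0, 0, 0, 0.02, 0, 0, -1, 0, 0, 0, 0, 0, 0, -1]}}

```text
time_s: 5.0
eef_pos: [0.4534, 0.2819, 0.1823]
eef_rot: [0.554, 0.447, 0.548, -0.44]
wrist_force: [0.1, 0.5, -0.4]
opening: 0.999
```

```bash
python3 - <<'E'
from h import *
T=tool(); print(T.round(4))
im=ctrl.camera("wrist"); cv2.imwrite("pics/w2.png",im)
print(proj("wrist",[.442,.289,.05],T))
find("wrist",["roll","spindle_top"],T)
E
```

```text
[[ 1.330e-02  9.770e-01  2.130e-01  4.534e-01]
 [ 3.600e-03  2.130e-01 -9.770e-01  2.819e-01]
 [-9.999e-01  1.380e-02 -6.000e-04  1.823e-01]
 [ 0.000e+00  0.000e+00  0.000e+00  1.000e+00]]
[244.41522492 163.77316586]
wrist roll 0.91 [ 0.5573  0.245  -0.0014]
wrist roll 0.86 [5.157e-01 4.019e-01 4.000e-04]
wrist roll 0.71 [ 0.3982  0.399  -0.0029]
```

View pics/w2.png

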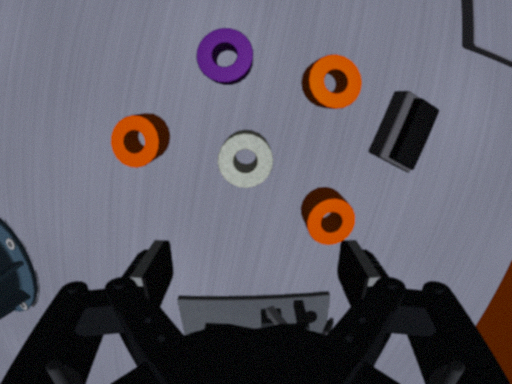

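The white roll's top ring is centred near (245,160), between the orange rolls at (135,140) and (331,220). I'll correct the remaining offset from this.

```bash
python3 - <<'E'
from h import *
T=tool(); im=cv2.imread("pics/w2.png").astype(int)[120:200,205:285]
m=((im[...,1]-im[...,0]>-2)&(im[...,1]>100)).astype(np.uint8)
c,_=cv2.findContours(m,cv2.RETR_EXTERNAL,cv2.CHAIN_APPROX_NONE); e=cv2.fitEllipse(max(c,key=len)); uv=np.array(e[0])+[205,120]; print(uv,e[1])
p=atz("wrist",uv,.05,T); print(p)
G=np.array([[0,.972,.235],[0,.235,-.972],[-1,0,0]])
print(T[:3,:3].T@(np.r_[p[:2],.02]-T[:3,3]),R.from_matrix(T[:3,:3].T@G).as_rotvec(degrees=True))
E
```

```text
[244.93761444 159.98689651] (53.13333511352539, 54.07038116455078)
[0.44525371 0.29423939 0.05      ]
[ 0.16651912 -0.01163791 -0.01244053] [-1.23364124 -0.08162631 -1.21419829]
```

>>> {"fn": "carry_out", "kwargs": {"motion": [-1.2, 0, -0.8, 0, -0.012, -0.012, -1, 0, 0, 0, 0.04, 0, 0, -1, 0, 0, 0, 0.04, 0, 0, -1, 0, 0, 0, 0.03, 0, 0, -1, 0, 0, 0, 0, 0, 0, -1]}}

```text
time_s: 5.65
eef_pos: [0.4477, 0.2986, 0.0856]
eef_rot: [0.56, 0.445, 0.552, -0.428]
wrist_force: [0.2, -0.2, 0.2]
opening: 0.996
```

```bash
python3 - <<'E'
from h import *
T=tool(); print(T.round(4))
ctrl.camera("wrist"); 
G=np.array([[0,.972,.235],[0,.235,-.972],[-1,0,0]])
for p in ([.4445,.293],): print(T[:3,:3].T@(np.r_[p,.02]-T[:3,3]),R.from_matrix(T[:3,:3].T@G).as_rotvec(degrees=True))
E
```

```text
[[ 0.0234  0.9709  0.2383  0.4477]
 [ 0.0112  0.2381 -0.9712  0.2986]
 [-0.9997  0.0254 -0.0053  0.0856]
 [ 0.      0.      0.      1.    ]]
[ 0.06546708 -0.00607876  0.00506019] [ 0.1890239  -0.30714798 -1.45402011]
```

>>> {"fn": "carry_out", "kwargs": {"motion": [0, -0.3, -1.4, 0.02, -0.004, 0.004, -1, 0, 0, -0.5, 0.02, -0.002, 0, -1, 0, 0, -0.5, 0.02, 0, 0, -1, 0, 0, -0.3, 0.005, 0, 0, -1, 0, 0, 0, 0, 0, 0, -1]}}

```text
time_s: 6.2
eef_pos: [0.4523, 0.2994, 0.0319]
eef_rot: [0.556, 0.436, 0.558, -0.435]
wrist_force: [-0.4, 0.1, -0.3]
opening: 0.995
```

```bash
python3 - <<'E'
from h import *
T=tool(); print(T.round(4),ctrl.get_obs()["wrist_force"])
G=np.array([[0,.972,.235],[0,.235,-.972],[-1,0,0]])
for p in ([.4445,.293],): print(T[:3,:3].T@(np.r_[p,.02]-T[:3,3]),R.from_matrix(T[:3,:3].T@G).as_rotvec(degrees=True))
E
```

```text
[[-0.0028  0.9705  0.2409  0.4523]
 [ 0.0029  0.2409 -0.9705  0.2994]
 [-1.     -0.002  -0.0035  0.0319]
 [ 0.      0.      0.      1.    ]] [-0.38133586  0.1423623  -0.28324106]
[ 0.01190696 -0.00911297  0.00435685] [ 0.34792182 -0.20178858  0.11633566]
```

>>> {"fn": "carry_out", "kwargs": {"motion": [0, 0, 0, 0, -0.008, 0.004, -1, 0, 0, 0, 0.006, -0.001, 0, -1, 0, 0, 0, 0.006, 0, 0, -1, 0, 0, 0, 0, 0, 0, -1]}}

```text
time_s: 6.6
eef_pos: [0.446, 0.294, 0.0227]
eef_rot: [0.557, 0.438, 0.557, -0.433]
wrist_force: [0.7, -0.4, 1.0]
opening: 1.002
```

```bash
python3 - <<'E'
from h import *
T=tool(); print(T.round(4),ctrl.get_obs()["wrist_force"])
G=np.array([[0,.972,.235],[0,.235,-.972],[-1,0,0]])
for p in ([.4445,.293],): print(T[:3,:3].T@(np.r_[p,.02]-T[:3,3]),R.from_matrix(T[:3,:3].T@G).as_rotvec(degrees=True))
im=ctrl.camera("wrist"); cv2.imwrite("pics/w3.png",im)
E
```

```text
[[ 0.0028  0.9704  0.2413  0.446 ]
 [ 0.0052  0.2413 -0.9704  0.294 ]
 [-1.      0.0039 -0.0044  0.0227]
 [ 0.      0.      0.      1.    ]] [ 0.66294309 -0.41264296  0.99724476]
[ 0.00268019 -0.00169373  0.00064107] [ 0.37269053 -0.25027852 -0.22433859]
```

View pics/w3.png

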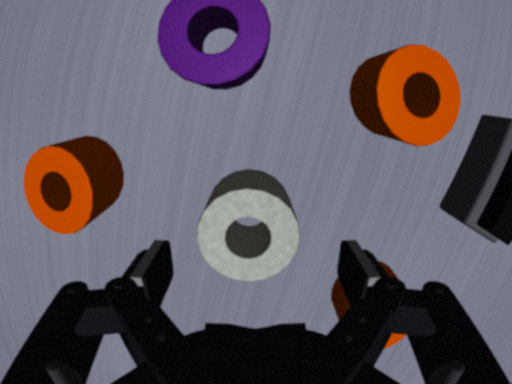

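```bash
python3 - <<'E'
from h import *
T=tool(); im=cv2.imread("pics/w3.png").astype(int)[170:290,185:310]
m=((im[...,1]-im[...,0]>-2)&(im[...,1]>100)).astype(np.uint8)
c,_=cv2.findContours(m,cv2.RETR_EXTERNAL,cv2.CHAIN_APPROX_NONE); e=cv2.fitEllipse(max(c,key=len)); uv=np.array(e[0])+[185,170]; print(uv,e[1])
p=atz("wrist",uv,.05,T); print(p,T[:3,:3].T@(p-T[:3,3]))
E
```

```text
[247.7901001  234.35974884] (91.10527038574219, 101.40203094482422)
[0.44166486 0.29499674 0.05      ] [-0.02697735 -0.00418518 -0.00206886]
```

>>> {"fn": "carry_out", "kwargs": {"motion": [0, 0, 0, 0.002, -0.004, -0.002, -1, 0, 0, 0, 0, 0, 0, 1, 0, 0, 0, 0, 0, 0, 1, 0, 0, 0, 0, 0, 0, 1, 0, 0, 0, 0, 0, 0, 1, 0, 0, 0, 0, 0, 0, 1, 0, 0, 0, 0, 0, 0, 1, 0, 0, 0, 0, 0, 0, 1]}}

```text
time_s: 7.45
eef_pos: [0.4421, 0.2955, 0.0213]
eef_rot: [0.557, 0.438, 0.557, -0.433]
wrist_force: [0.1, 0.6, -0.3]
opening: 0.004
```

```bash
python3 - <<'E'
from h import *
print(tool().round(4),ctrl.get_obs()["opening"])
im=ctrl.camera("wrist"); s=ctrl.camera("side"); cv2.imwrite("pics/w4.png",np.hstack([im[:, 100:420],cv2.resize(s[180:330,180:330],(384,384))]))
E
```

```text
[[ 0.0041  0.9704  0.2414  0.4421]
 [ 0.0057  0.2414 -0.9704  0.2955]
 [-1.      0.0053 -0.0046  0.0213]
 [ 0.      0.      0.      1.    ]] 0.003635277182142134
```

View pics/w4.png

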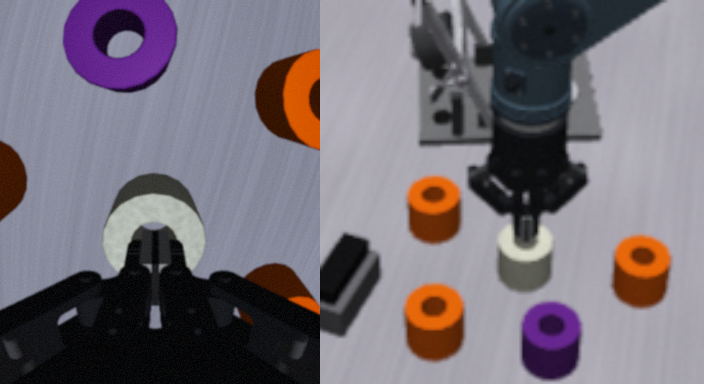

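```bash
python3 - <<'E'
from h import *
T=tool(); 
for x in (0,-.02,-.04,-.06): print(x,proj("wrist",(T@[x,0,0,1])[:3],T)-[100,0])
for z in (0,.05): print(z,proj("wrist",[.442,.295,z],T)-[100,0], (proj("side",[.442,.295,z])-180)*2.56+[320,0])
print("tcp side",(proj("side",T[:3,3])-180)*2.56+[320,0],(proj("side",T[:3,3]+[0,0,.03])-180)*2.56+[320,0])
im=cv2.imread("pics/w4.png"); cv2.imwrite("pics/w4c.png",cv2.resize(im[160:330,60:560],(800,272),interpolation=cv2.INTER_CUBIC))
v=cv2.resize(im[190:310,480:580],(600,720),interpolation=cv2.INTER_CUBIC)[:600]; w=cv2.resize(im[180:300,90:220],(650,600),interpolation=cv2.INTER_CUBIC)
cv2.imwrite("pics/z.png",cv2.resize(np.hstack([w,v]),(800,384)))
E
```

```text
0 [155.19671969 219.45453233]
-0.02 [155.21647747 232.46002458]
-0.04 [155.24028828 248.46126933]
-0.06 [155.26931734 268.49383306]
0 [154.65939269 208.80262679] [524.4763671 273.0414425]
0.05 [155.0402423  239.50700282] [525.52588581 241.14904976]
tcp side [524.71339311 259.9391511 ] [525.34700606 240.60297619]
```

View pics/z.png

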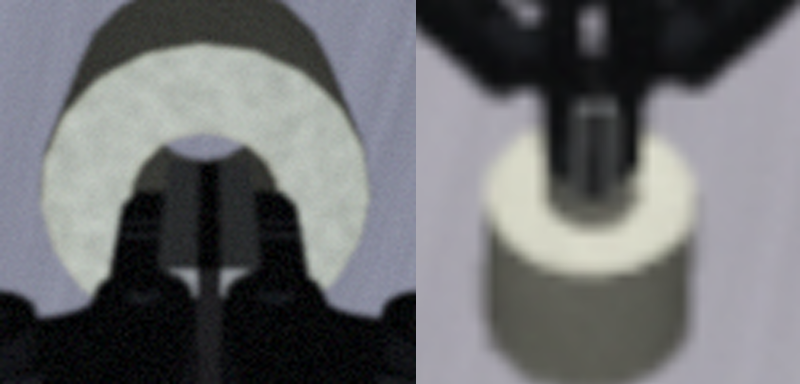

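The fingers shut inside the bore: the open pads stand farther back, so they passed over the roll's top edge. The roll hasn't moved. I'll lift out, reopen and grip lower.

>>> {"fn": "carry_out", "kwargs": {"motion": [0, 0, 0, -0.015, 0, 0, 1, 0, 0, 0, -0.015, 0, 0, 1, 0, 0, 0, -0.02, 0, 0, 1, 0, 0, 0, -0.02, 0, 0, 0, 0, 0, 0, 0, 0, 0, -1, 0, 0, 0, 0, 0, 0, -1, 0, 0, 0, 0, 0, 0, -1, 0, 0, 0, 0, 0, 0, -1]}}

```text
time_s: 8.35
eef_pos: [0.4398, 0.2942, 0.0906]
eef_rot: [0.556, 0.437, 0.558, -0.435]
wrist_force: [0.4, -0.5, -0.1]
opening: 0.849
```

```bash
python3 - <<'E'
from h import *
T=tool(); im0=ctrl.camera("wrist"); cv2.imwrite("pics/w5.png",im0); im=im0.astype(int)[130:270,185:310]
m=((im[...,1]-im[...,0]>-2)&(im[...,1]>100)).astype(np.uint8)
c,_=cv2.findContours(m,cv2.RETR_EXTERNAL,cv2.CHAIN_APPROX_NONE); e=cv2.fitEllipse(max(c,key=len)); uv=np.array(e[0])+[185,130]; print(uv,e[1])
p=atz("wrist",uv,.05,T); print(T[:3,3],p,T[:3,:3].T@(p-T[:3,3]))
G=np.array([[0,.972,.235],[0,.235,-.972],[-1,0,0]]);print(R.from_matrix(T[:3,:3].T@G).as_rotvec(degrees=True),ctrl.get_obs()["opening"])
E
```

```text
[256.89285278 200.48674011] (69.71363067626953, 73.68921661376953)
[0.4398461  0.29416893 0.09060562] [0.44134098 0.29384303 0.05      ] [0.04060325 0.00135321 0.00083804]
[ 0.3546173  -0.22793464 -0.02617582] 0.9228696126019382
```

>>> {"fn": "carry_out", "kwargs": {"motion": [0, 0, 0, 0.03, 0.001, 0, -1, 0, 0, 0, 0.03, 0, 0, -1, 0, 0, 0, 0.015, 0, 0, -1, 0, 0, 0, 0.007, 0, 0, -1, 0, 0, 0, 0, 0, 0, -1]}}

```text
time_s: 8.9
eef_pos: [0.4397, 0.2943, 0.0037]
eef_rot: [0.555, 0.436, 0.558, -0.435]
wrist_force: [-0.9, -0.2, 0.2]
opening: 1.001
```

>>> {"fn": "carry_out", "kwargs": {"motion": [0, 0, 0, -0.002, 0.001, 0, -1, 0, 0, 0, 0, 0, 0, -0.4, 0, 0, 0, 0, 0, 0, 0, 0, 0, 0, 0, 0, 0, 1, 0, 0, 0, 0, 0, 0, 1, 0, 0, 0, 0, 0, 0, 1]}}

```text
time_s: 9.5
eef_pos: [0.4458, 0.2968, 0.0138]
eef_rot: [0.557, 0.439, 0.557, -0.432]
wrist_force: [0.3, -0.9, -0.1]
opening: 0.142
```

```bash
python3 - <<'E'
from h import *
print(tool().round(4),ctrl.get_obs()["opening"])
im=ctrl.camera("wrist"); s=ctrl.camera("side"); print(ctrl.get_obs()["opening"])
a=cv2.resize(im[130:330,160:350],(400,420)); b=cv2.resize(s[215:315,210:310],(400,400)); b=cv2.copyMakeBorder(b,0,20,0,0,0)
cv2.imwrite("pics/w6.png",np.hstack([a,b]))
E
```

```text
[[ 0.0064  0.9704  0.2415  0.4458]
 [ 0.0068  0.2414 -0.9704  0.2968]
 [-1.      0.0078 -0.005   0.0138]
 [ 0.      0.      0.      1.    ]] 0.14201777131647508
0.005169047357881789
```

View pics/w6.png

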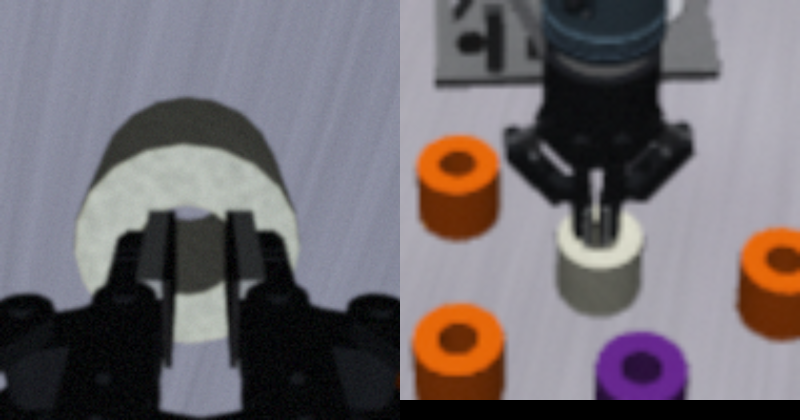

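>>> {"fn": "carry_out", "kwargs": {"motion": [0, 0, 0, -0.03, 0, 0, 1, 0, 0, 0, -0.03, 0, 0, 1, 0, 0, 0, -0.03, 0, 0, 1, 0, 0, 0, 0, 0, 0, 1]}}

```text
time_s: 10.0
eef_pos: [0.4433, 0.2953, 0.1041]
eef_rot: [0.556, 0.437, 0.558, -0.434]
wrist_force: [0.9, 0.5, 1.1]
opening: 0.0
```

```bash
python3 - <<'E'
from h import *
T=tool(); print(T[:3,3],ctrl.get_obs()["opening"])
im=ctrl.camera("wrist"); s=ctrl.camera("side"); cv2.imwrite("pics/s7.png",s); cv2.imwrite("pics/w7.png",im)
find("wrist",["roll"],T);find("side",["roll"])
a=cv2.resize(im[150:350,155:355],(400,400),interpolation=cv2.INTER_CUBIC)
b=cv2.resize(s[200:300,210:310],(400,400),interpolation=cv2.INTER_CUBIC)
for x in (0,-.02,-.04,-.06):
    p=(T@[x,0,0,1])[:3]
    for img,c,o,k in ((a,"wrist",(155,150),2),(b,"side",(210,200),4)):
        q=(proj(c,p,T)-o)*k; cv2.circle(img,(int(q[0]),int(q[1])),3,(0,255,0) if x<0 else (0,0,255),-1)
cv2.imwrite("pics/z7.png",np.hstack([a,b]))
E
```

```text
[0.44325383 0.29525024 0.10410409] 0.00026845893104980703
wrist roll 0.98 [ 0.3109  0.2878 -0.0047]
wrist roll 0.91 [ 0.5123  0.403  -0.0009]
wrist roll 0.74 [0.4446 0.296  0.0048]
side roll 0.91 [0.5136 0.399  0.0033]
side roll 0.78 [0.4459 0.2905 0.0032]
side roll 0.76 [0.3191 0.2878 0.0021]
```

View pics/z7.png

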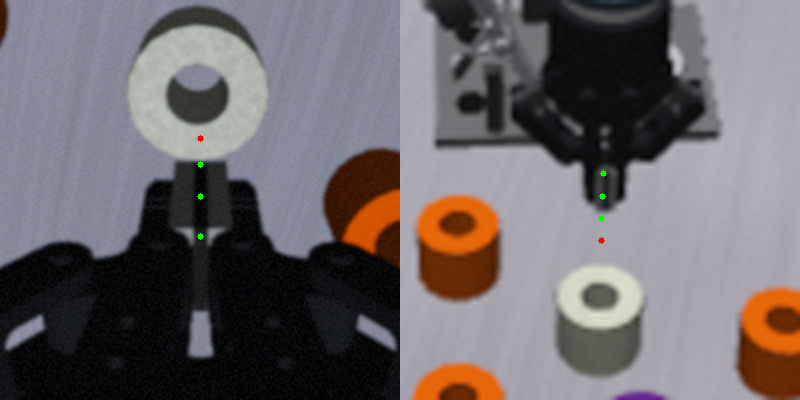

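The markers show that the shut fingertips end about 28 mm behind the reported TCP, in both views: the side-view tip is at (602,209), while the TCP projects to (601,240). So the fingers were passing over the roll and dipping into its bore. I'll apply a −28 mm tool-x correction from here on: reported TCP z ≈ −0.022 for this grasp.

>>> {"fn": "carry_out", "kwargs": {"motion": [0, 0, 0, 0, -0.002, 0, -1, 0, 0, 0, 0, 0, 0, -1, 0, 0, 0, 0, 0, 0, -1, 0, 0, 0, 0, 0, 0, -1, 0, 0, 0, 0, 0, 0, -1, 0, 0, 0, 0.025, 0, 0, -1, 0, 0, 0, 0.025, 0, 0, -1, 0, 0, 0, 0, 0, 0, -1]}}

```text
time_s: 11.0
eef_pos: [0.4349, 0.2925, 0.0442]
eef_rot: [0.554, 0.433, 0.56, -0.438]
wrist_force: [-0.6, -0.7, -0.4]
opening: 1.006
```

```bash
python3 - <<'E'
from h import *
T=tool(); im0=ctrl.camera("wrist"); cv2.imwrite("pics/w8.png",im0); im=im0.astype(int)[140:280,185:325]
m=((im[...,1]-im[...,0]>-2)&(im[...,1]>100)).astype(np.uint8)
c,_=cv2.findContours(m,cv2.RETR_EXTERNAL,cv2.CHAIN_APPROX_NONE); e=cv2.fitEllipse(max(c,key=len)); uv=np.array(e[0])+[185,140]; print(uv,e[1])
p=atz("wrist",uv,.05,T); print(T[:3,3],p,T[:3,:3].T@(p-T[:3,3]),ctrl.get_obs()["opening"])
G=np.array([[0,.972,.235],[0,.235,-.972],[-1,0,0]]);print(R.from_matrix(T[:3,:3].T@G).as_rotvec(degrees=True))
E
```

```text
[266.44358826 222.24661255] (83.09124755859375, 90.58113861083984)
[0.43493657 0.2924517  0.04420539] [0.441787   0.29467246 0.05      ] [-0.00587937  0.00711339 -0.00052011] 1.0033964212838105
[ 0.34735113 -0.14434506  0.69028195]
```

>>> {"fn": "carry_out", "kwargs": {"motion": [0, 0, 0.4, 0, 0.007, 0, -1, 0, 0, 0, 0.015, 0.002, 0, -1, 0, 0, 0, 0.015, 0.002, 0, -1, 0, 0, 0, 0, 0.001, 0, -1]}}

```text
time_s: 11.45
eef_pos: [0.4517, 0.2973, 0.0173]
eef_rot: [0.557, 0.438, 0.557, -0.434]
wrist_force: [-0.8, 0.1, -0.1]
opening: 1.001
```

>>> {"fn": "carry_out", "kwargs": {"motion": [0, 0, 0, 0, -0.009, 0, -1, 0, 0, 0, 0, 0, 0, -1, 0, 0, 0, 0, 0, 0, -1]}}

```text
time_s: 11.75
eef_pos: [0.442, 0.2949, 0.0168]
eef_rot: [0.557, 0.437, 0.557, -0.434]
wrist_force: [0.3, -0.2, 0.6]
opening: 0.997
```

Centred now. Descend to about −0.022 in small rows.

>>> {"fn": "carry_out", "kwargs": {"motion": [0, 0, 0, 0.012, 0, 0, -1, 0, 0, 0, 0, 0, 0, -1, 0, 0, 0, 0.012, 0, 0, -1, 0, 0, 0, 0, 0, 0, -1]}}

```text
time_s: 12.15
eef_pos: [0.4423, 0.2952, -0.0085]
eef_rot: [0.557, 0.438, 0.557, -0.434]
wrist_force: [-1.1, -0.4, 0.2]
opening: 0.997
```

>>> {"fn": "carry_out", "kwargs": {"motion": [0, 0, 0, 0.012, 0, 0, -1, 0, 0, 0, 0, 0, 0, -1, 0, 0, 0, 0, 0, 0, 0, 0, 0, 0, 0, 0, 0, 0.6, 0, 0, 0, 0, 0, 0, 1, 0, 0, 0, 0, 0, 0, 1, 0, 0, 0, 0, 0, 0, 1, 0, 0, 0, 0, 0, 0, 1]}}

```text
time_s: 12.95
eef_pos: [0.4424, 0.2952, -0.0217]
eef_rot: [0.557, 0.437, 0.557, -0.434]
wrist_force: [1.1, 0.9, -1.4]
opening: 0.688
```

Gripped at 58 mm, matching the 60 mm roll. Lift and carry towards the spindle.

>>> {"fn": "carry_out", "kwargs": {"motion": [0, 0, 0, -0.03, 0, 0, 1, 0, 0, 0, -0.03, 0, 0, 1, 0, 0, 0, -0.03, 0, 0, 1, 0, 0, 0, -0.03, 0, 0, 1, 0, 0, 0, -0.01, -0.006, 0.032, 1, 0, 0, 0, 0, -0.006, 0.032, 1, 0, 0, 0, 0, -0.006, 0.032, 1, 0, 0, 0, 0, -0.006, 0.032, 1, 0, 0, 0, 0, -0.006, 0.032, 1, 0, 0, 0, 0, 0, 0, 1]}}

```text
time_s: 13.95
eef_pos: [0.4511, 0.127, 0.113]
eef_rot: [0.559, 0.436, 0.557, -0.433]
wrist_force: [-0.2, -0.0, -1.5]
opening: 0.697
```

```bash
python3 - <<'E'
from h import *
T=tool(); print(T.round(4)); im=ctrl.camera("wrist"); cv2.imwrite("pics/w9.png",im); print(ctrl.get_obs()["opening"])
find("wrist",["spindle_top","frame_hinge","bar_mid","roll"],T)
T1=np.eye(4); T1[:3,:3]=R.from_quat([.439,.551,-.433,.562]).as_matrix(); T1[:3,3]=[.3687,.2014,.3209]
print("w1 spindle",atz("wrist",(274,282),.074,T1))
# mask of spindle pixel predicted
print(proj("wrist",[.459,-.006,.074],T),proj("wrist",[.459,-.006,.016],T))
E
```

```text
[[ 0.0044  0.9695  0.2452  0.4511]
 [ 0.0028  0.2452 -0.9695  0.127 ]
 [-1.      0.0049 -0.0017  0.113 ]
 [ 0.      0.      0.      1.    ]]
0.6995646537335927
wrist frame_hinge 0.81 [0.5401 0.0147 0.0253]
wrist roll 0.7 [0.4517 0.1248 0.1357]
wrist roll 0.64 [ 5.586e-01  2.445e-01 -3.000e-04]
w1 spindle [ 0.4575218  -0.00607529  0.074     ]
[229.24769713 327.10580774] [232.67763943 292.77130001]
```

View pics/w9.png

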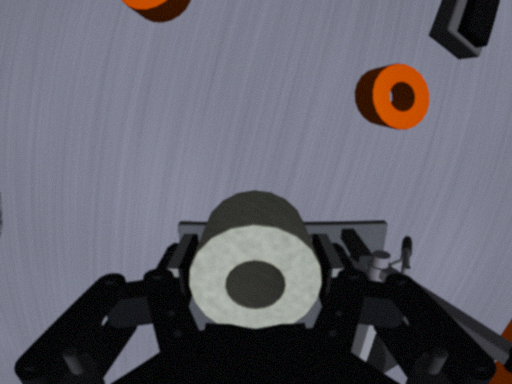

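The roll is held level and centred, with its top ring at (255,283). Fly past the spindle so the wrist camera sees it unobstructed.

>>> {"fn": "carry_out", "kwargs": {"motion": [0, 0, 0, 0, -0.003, 0.033, 1, 0, 0, 0, 0, -0.003, 0.033, 1, 0, 0, 0, 0, -0.003, 0.033, 1, 0, 0, 0, 0, -0.003, 0.033, 1, 0, 0, 0, 0, -0.003, 0.033, 1, 0, 0, 0, 0, -0.003, 0.033, 1, 0, 0, 0, 0, -0.003, 0.033, 1, 0, 0, 0, 0, -0.003, 0.02, 1, 0, 0, 0, 0, 0, 0, 1]}}

```text
time_s: 15.1
eef_pos: [0.4953, -0.1161, 0.1108]
eef_rot: [0.563, 0.43, 0.564, -0.425]
wrist_force: [-0.0, 0.2, -1.1]
opening: 0.693
```

```bash
python3 - <<'E'
from h import *
T=tool(); print(T.round(4)); im=ctrl.camera("wrist"); cv2.imwrite("pics/w10.png",im)
find("wrist",["spindle_top","frame_hinge","bar_mid","kick_pivot","kick_peg","stand","roll"],T)
u=proj("wrist",[.459,-.006,.074],T); print(u,proj("wrist",[.459,-.006,.016],T)); s=50
g=cv2.cvtColor(im,cv2.COLOR_BGR2GRAY); u0=u.astype(int)
print(g[u0[1]-22:u0[1]+23:3,u0[0]-24:u0[0]+25:3])
d=ctrl.trace("wrist","spindle_top"); print([(x["conf"],x["pixels"].sum(),np.argwhere(x["pixels"]).mean(0)) for x in d])
E
```

```text
[[ 0.0043  0.9629  0.2698  0.4953]
 [ 0.0062  0.2698 -0.9629 -0.1161]
 [-1.      0.0058 -0.0048  0.1108]
 [ 0.      0.      0.      1.    ]]
wrist spindle_top 0.89 [ 0.4574 -0.0134  0.0716]
wrist frame_hinge 0.71 [0.539  0.0133 0.027 ]
wrist stand 0.88 [ 0.5373  0.0103 -0.001 ]
wrist stand 0.72 [ 0.402  -0.3325 -0.0034]
wrist roll 0.93 [ 0.4969 -0.1182  0.132 ]
[247.45073456  46.18449286] [248.67237297  58.20807015]
[[ 94  93  94  94  95  94  94  91  91  88  89  91  90  89  91  90  91]
 [ 98  92  92  96 103 118 130 136 145 142 129 106  96  92  94  89  92]
 [ 92  97 111 143 157 150 149 146 150 153 149 154 154 133  98  92  93]
 [101 136 148 155 158 153 143 147 153 150 153 151 152 154 150 114  94]
 [146 151 150 153 158 149 146 147 152 149 155 156 153 154 152 151 138]
 [150 151 151 154 162 144 124 104 115 142 152 151 156 148 152 153 154]
 [150 149 148 154 140  79 108 127 113  88 106 154 155 154 152 151 150]
 [145 147 150 141  77 129 157 156 163 141  90 104 156 152 152 153 149]
 [151 148 149 106  87 157 158 155 162 158 111  77 155 156 152 152 150]
 [154 151 145  77  95 163 160 158 158 157 121  73 143 153 154 147 151]
 [153 151 155  93  80 147 168 162 158 150  92  68 148 159 153 155 150]
 [155 154 153 122  57  85 132 147 133  96  73  62 153 154 153 156 146]
 [157 150 149 151  56  58  73  83  78  75  56  61 155 157 156 152 156]
 [152 150 152 159 113  43  51  57  56  48  52  88 157 156 148 153 149]
 [158 152 154 155 151  57  44  42  41  46  47 125 154 156 150 154 149]]
[(0.71, np.int64(46093), array([ 83.31568785, 337.228321  ]))]
```

```bash
python3 - <<'E'
from h import *
T=tool(); im=cv2.imread("pics/w10.png"); g=cv2.cvtColor(im,cv2.COLOR_BGR2GRAY)
x0,y0=232,36; c=g[y0:y0+28,x0:x0+26]; m=(c>118).astype(np.uint8)
n,l,st,ce=cv2.connectedComponentsWithStats(m,connectivity=4)
k=l[50-y0,244-x0]; print(st[k],ce[k]+[x0,y0])
uv=ce[k]+[x0,y0]; p=atz("wrist",uv,.074,T); print("spindle",p)
# seat disc: outer boundary fit via bright>130 region
x0,y0=190,0
m=(g[y0:110,x0:310]>125).astype(np.uint8)
c,_=cv2.findContours(m,cv2.RETR_EXTERNAL,cv2.CHAIN_APPROX_NONE)
for q in c:
    if len(q)>60: e=cv2.fitEllipse(q); print(e,len(q), atz("wrist",np.array(e[0])+[x0,y0],.016,T))
# held roll
im2=im.astype(int)[220:340,180:330]
m=((im2[...,1]-im2[...,0]>-2)&(im2[...,1]>100)).astype(np.uint8)
c,_=cv2.findContours(m,cv2.RETR_EXTERNAL,cv2.CHAIN_APPROX_NONE); e=cv2.fitEllipse(max(c,key=len)); uv=np.array(e[0])+[180,220]; print(uv,e[1])
h=atz("wrist",uv,T[2,3]+.0717,T); print("roll",h,T[:3,:3].T@(h-T[:3,3]))
d=np.r_[p[:2]-h[:2],0]; print("delta tool",T[:3,:3].T@d)
E
```

```text
[  4   6  18  17 221] [244.35294118  49.89140271]
spindle [ 0.45655922 -0.00708859  0.074     ]
((56.17384719848633, 61.60727310180664), (69.47577667236328, 72.60902404785156), 85.0133056640625) 203 [ 0.45660918 -0.00747398  0.016     ]
[254.87071991 276.92221451] (103.22673034667969, 132.85260009765625)
roll [ 0.493234   -0.11154295  0.18263625] [-0.07168683 -0.00018792 -0.00300472]
delta tool [ 0.0005665  -0.00688144 -0.11049017]
```

>>> {"fn": "carry_out", "kwargs": {"motion": [0, 0, 0, 0, -0.002, -0.029, 1, 0, 0, 0, 0, -0.002, -0.029, 1, 0, 0, 0, 0, -0.002, -0.029, 1, 0, 0, 0, 0, -0.002, -0.028, 1, 0, 0, 0, 0, 0, 0, 1, 0, 0, 0, 0, 0, 0, 1]}}

```text
time_s: 16.15
eef_pos: [0.4546, -0.001, 0.1122]
eef_rot: [0.565, 0.429, 0.564, -0.423]
wrist_force: [0.4, 0.1, -0.4]
opening: 0.695
```

```bash
cat > go.py <<'E'
from h import *
import sys
T=tool(); print(T[:3,3].round(4),"tilt",T[2,1:3].round(4),"yaw",np.arctan2(T[1,1],T[0,1]).round(3))
p=np.array(eval(sys.argv[1])); print((T[:3,:3].T@(p-T[:3,3])).round(4))
E
python3 go.py "[.4566,-.0067,.06]"
```

```text
[ 0.4546 -0.001   0.1122] tilt [ 0.0079 -0.0039] yaw 0.277
[0.0522 0.     0.0062]
```

>>> {"fn": "carry_out", "kwargs": {"motion": [2.4, 0, -0.4, 0, 0, 0.006, 1, 0, 0, 0, 0, 0, 0, 1, 0, 0, 0, 0.02, 0, 0, 1, 0, 0, 0, 0.02, 0, 0, 1, 0, 0, 0, 0, 0, 0, 1, 0, 0, 0, 0, 0, 0, 1]}}

```text
time_s: 16.75
eef_pos: [0.4593, -0.0101, 0.073]
eef_rot: [0.556, 0.44, 0.554, -0.437]
wrist_force: [-0.2, -0.3, -1.6]
opening: 0.696
```

```bash
python3 go.py "[.4566,-.0067,.06]"; python3 - <<'E'
from h import *
for c in ("top","side"):
    cv2.imwrite(f"pics/{c}11.png",ctrl.camera(c)); find(c,["roll"])
E
```

```text
[ 0.4593 -0.0101  0.073 ] tilt [ 0.0045 -0.0015] yaw 0.234
[ 0.013  -0.0019 -0.0039]
top roll 0.67 [ 3.944e-01  4.005e-01 -3.000e-04]
top roll 0.67 [ 0.3158  0.2868 -0.0013]
top roll 0.61 [0.5553 0.2468 0.0024]
side roll 0.97 [5.606e-01 2.402e-01 5.000e-04]
side roll 0.71 [ 0.3957  0.4003 -0.0037]
side roll 0.66 [0.5148 0.3967 0.0029]
```

>>> {"fn": "carry_out", "kwargs": {"motion": [0, 0, 0, 0, -0.002, -0.003, 1, 0, 0, 0, 0, 0, 0, 1, 0, 0, 0, 0, 0, 0, 1]}}

```text
time_s: 17.25
eef_pos: [0.4578, -0.0074, 0.075]
eef_rot: [0.557, 0.44, 0.553, -0.436]
wrist_force: [0.3, 0.8, -0.8]
opening: 0.691
```

```bash
python3 go.py "[.4566,-.0067,.06]"
```

```text
[ 0.4578 -0.0074  0.075 ] tilt [0.0082 0.0005] yaw 0.235
[ 0.015  -0.0012 -0.0009]
```

>>> {"fn": "carry_out", "kwargs": {"motion": [0, 0, -0.3, 0, -0.001, -0.001, 1, 0, 0, 0, 0.01, 0, 0, 1, 0, 0, 0, 0.01, 0, 0, 1, 0, 0, 0, 0.004, 0, 0, 1, 0, 0, 0, 0, 0, 0, 1]}}

```text
time_s: 17.75
eef_pos: [0.4564, -0.0064, 0.0487]
eef_rot: [0.556, 0.438, 0.555, -0.437]
wrist_force: [-0.4, 0.6, -2.0]
opening: 0.692
```

```bash
python3 go.py "[.4566,-.0067,.038]"
```

```text
[ 0.4564 -0.0064  0.0487] tilt [0.0023 0.0004] yaw 0.235
[0.0107 0.0001 0.0004]
```

>>> {"fn": "carry_out", "kwargs": {"motion": [0, 0, 0, 0.01, 0, 0, 1, 0, 0, 0, 0.01, 0, 0, 1, 0, 0, 0, 0.01, 0, 0, 1, 0, 0, 0, 0, 0, 0, 1]}}

```text
time_s: 18.15
eef_pos: [0.456, -0.0063, 0.0155]
eef_rot: [0.555, 0.438, 0.555, -0.438]
wrist_force: [-0.5, -0.0, -1.8]
opening: 0.695
```

```bash
python3 go.py "[.4566,-.0067,-.0057]"
```

```text
[ 0.456  -0.0063  0.0155] tilt [ 0.0014 -0.0001] yaw 0.235
[0.0212 0.0005 0.0005]
```

>>> {"fn": "carry_out", "kwargs": {"motion": [0, 0, 0, 0.009, 0, 0, 1, 0, 0, 0, 0.008, 0, 0, 1, 0, 0, 0, 0, 0, 0, 1, 0, 0, 0, 0.001, 0, 0, 1]}}

```text
time_s: 18.55
eef_pos: [0.4561, -0.0063, -0.0043]
eef_rot: [0.555, 0.438, 0.555, -0.438]
wrist_force: [0.6, -0.2, -2.0]
opening: 0.693
```

>>> {"fn": "carry_out", "kwargs": {"motion": [0, 0, 0, 0.002, 0, 0, 1, 0, 0, 0, 0.001, 0, 0, 1]}}

```text
time_s: 18.75
eef_pos: [0.4563, -0.0065, -0.0059]
eef_rot: [0.555, 0.438, 0.555, -0.438]
wrist_force: [-9.7, 1.8, 20.8]
opening: 0.694
```

Contact at the expected height (+21 N upward). Release and lift away.

>>> {"fn": "carry_out", "kwargs": {"motion": [0, 0, 0, -0.001, 0, 0, -1, 0, 0, 0, 0, 0, 0, -1, 0, 0, 0, 0, 0, 0, -1, 0, 0, 0, 0, 0, 0, -1, 0, 0, 0, 0, 0, 0, -1, 0, 0, 0, -0.02, 0, 0, -1, 0, 0, 0, -0.03, 0, 0, -1, 0, 0, 0, -0.04, 0, 0, -1, 0, 0, 0, -0.04, 0, 0, -1, 0, 0, 0, 0, 0, 0, -1]}}

```text
time_s: 19.75
eef_pos: [0.4558, -0.0065, 0.1294]
eef_rot: [0.555, 0.438, 0.556, -0.438]
wrist_force: [1.3, -0.2, -0.5]
opening: 1.002
```

```bash
python3 - <<'E'
from h import *
T=tool(); print(T.round(4)); im=ctrl.camera("wrist"); cv2.imwrite("pics/w12.png",im); 
find("wrist",["roll","spindle_top","bar_mid","kick_pivot","kick_peg","frame_hinge"],T)
for c in ("side","top"):
    s=ctrl.camera(c); cv2.imwrite(f"pics/{c}12.png",s); find(c,["roll","kick_peg","bar_mid"])
E
```

```text
[[-8.000e-04  9.725e-01  2.330e-01  4.558e-01]
 [ 6.000e-04  2.330e-01 -9.725e-01 -6.500e-03]
 [-1.000e+00 -6.000e-04 -8.000e-04  1.294e-01]
 [ 0.000e+00  0.000e+00  0.000e+00  1.000e+00]]
wrist roll 0.69 [ 0.4588 -0.0082  0.0168]
wrist roll 0.42 [0.5524 0.1101 0.114 ]
wrist spindle_top 0.85 [ 0.458  -0.0138  0.0717]
wrist kick_pivot 0.68 [0.5531 0.11   0.1152]
wrist frame_hinge 0.95 [0.5358 0.0148 0.0261]
side roll 0.95 [5.612e-01 2.416e-01 5.000e-04]
side roll 0.93 [0.316  0.2863 0.0013]
side roll 0.86 [ 0.4013  0.3991 -0.0027]
side kick_peg 0.56 [0.5937 0.1575 0.2304]
side bar_mid 0.77 [0.6185 0.0304 0.2161]
top roll 0.62 [0.5145 0.3972 0.0041]
top roll 0.62 [0.3944 0.3977 0.0024]
top roll 0.53 [0.3162 0.2851 0.0007]
top kick_peg 0.62 [0.5929 0.1525 0.2272]
top kick_peg 0.59 [0.5483 0.1062 0.1138]
top bar_mid 0.57 [0.6144 0.0289 0.2132]
top bar_mid 0.49 [ 4.021e-01 -3.358e-01  3.000e-04]
```

The roll net gives roll z ≈ 0.017 and within ~3 mm of the spindle: seated. Next is the kickstand, starting with going above the peg (world ≈ 0.591, 0.155, 0.227 from both the geometry and the nets).

>>> {"fn": "carry_out", "kwargs": {"motion": [0, 0, 0, -0.045, 0, 0, -1, 0, 0, 0, -0.045, 0, 0, -1, 0, 0, 0, -0.045, 0, 0, -0.5, 0, 0, 0, -0.03, 0.01, -0.01, 0, 0, 0, 0, 0, 0.035, -0.026, 0.2, 0, 0, 0, 0, 0.035, -0.026, 0.2, 0, 0, 0, 0, 0.035, -0.026, 0.2, 0, 0, 0, 0, 0.035, -0.026, 0.2, 0, 0, 0, 0, 0, 0, 0.2, 0, 0, 0, 0, 0, 0, 0.2]}}

```text
time_s: 21.5
eef_pos: [0.5776, 0.1451, 0.2949]
eef_rot: [0.551, 0.438, 0.558, -0.44]
wrist_force: [-0.3, 0.1, 0.3]
opening: 0.401
```

```bash
python3 - <<'E'
from h import *
T=tool(); im=ctrl.camera("wrist"); cv2.imwrite("pics/w13.png",im); print(ctrl.get_obs()["opening"])
find("wrist",["kick_peg","kick_pivot","bar_mid"],T)
E
python3 go.py "[.5906,.1547,.19]"
```

```text
0.3979511567757828
wrist kick_peg 0.73 [0.5904 0.1501 0.222 ]
wrist kick_peg 0.58 [ 0.4563 -0.0078  0.0148]
wrist kick_pivot 0.73 [0.5516 0.1069 0.1123]
wrist kick_pivot 0.54 [ 0.5374  0.0119 -0.0015]
wrist bar_mid 0.8 [0.6154 0.0336 0.2132]
[0.5771 0.1436 0.2958] tilt [-0.0065 -0.0057] yaw 0.229
[ 0.1057  0.0163 -0.0072]
```

>>> {"fn": "carry_out", "kwargs": {"motion": [0, 0.3, 0.4, 0, 0.014, -0.005, 0.2, 0, 0, 0, 0, 0, 0, 0.2, 0, 0, 0, 0.025, 0, 0, 0.2, 0, 0, 0, 0.02, 0, 0, 0.2, 0, 0, 0, 0, 0, 0, 0.2, 0, 0, 0, 0, 0, 0, 0.2]}}

```text
time_s: 22.3
eef_pos: [0.5919, 0.1498, 0.2535]
eef_rot: [0.552, 0.445, 0.554, -0.437]
wrist_force: [1.0, 0.1, -0.1]
opening: 0.402
```

```bash
python3 go.py "[.5912,.153,.181]"
```

```text
[0.5919 0.1498 0.2535] tilt [ 0.0074 -0.0101] yaw 0.224
[ 0.0725 -0.0005 -0.0025]
```

>>> {"fn": "carry_out", "kwargs": {"motion": [0, -0.4, -0.3, 0.016, 0, -0.002, 0.2, 0, 0, 0, 0.016, 0, 0, 0.2, 0, 0, 0, 0, 0, 0, 0.2]}}

```text
time_s: 22.6
eef_pos: [0.593, 0.152, 0.2224]
eef_rot: [0.554, 0.443, 0.552, -0.439]
wrist_force: [0.8, 0.3, -0.6]
opening: 0.397
```

```bash
python3 go.py "[.5912,.153,.181]"; python3 - <<'E'
from h import *
s=ctrl.camera("side"); cv2.imwrite("pics/side14.png",s)
T=tool()
a=proj("side",(T@[0,0,0,1])[:3]); b=proj("side",[.5912,.153,.227]); print(a,b)
im=ctrl.camera("wrist"); cv2.imwrite("pics/w14.png",im)
find("wrist",["kick_peg"],T); print(proj("wrist",[.5912,.153,.227],T),proj("wrist",(T@[-.047,0,0,1])[:3],T))
E
```

```text
[0.593  0.152  0.2224] tilt [ 0.006  -0.0016] yaw 0.224
[ 0.0414 -0.0018 -0.0013]
[217.67114123 186.92129739] [218.37214022 186.25603572]
wrist kick_peg 0.67 [0.5918 0.1523 0.2265]
[251.92296361 219.41640156] [255.25239374 254.95114382]
```

>>> {"fn": "carry_out", "kwargs": {"motion": [0, 0, 0, 0.015, -0.001, 0, 0.2, 0, 0, 0, 0.015, 0, 0, 0.2, 0, 0, 0, 0.006, 0, 0, 0.2, 0, 0, 0, 0, 0, 0, 0.2]}}

```text
time_s: 23.15
eef_pos: [0.5945, 0.152, 0.1877]
eef_rot: [0.555, 0.445, 0.55, -0.438]
wrist_force: [-0.4, -0.2, -0.4]
opening: 0.398
```

>>> {"fn": "carry_out", "kwargs": {"motion": [0, 0, 0, 0.005, -0.002, 0, 0.2, 0, 0, 0, 0, 0, 0, 0.2, 0, 0, 0, 0, 0, 0, 1, 0, 0, 0, 0, 0, 0, 1, 0, 0, 0, 0, 0, 0, 1, 0, 0, 0, 0, 0, 0, 1, 0, 0, 0, 0, 0, 0, 1]}}

```text
time_s: 23.85
eef_pos: [0.5918, 0.1514, 0.1824]
eef_rot: [0.555, 0.444, 0.55, -0.438]
wrist_force: [-0.7, -1.1, -1.1]
opening: 0.088
```

```bash
python3 go.py "[.5912,.153,.181]"
```

```text
[0.5918 0.1514 0.1824] tilt [ 0.0109 -0.0003] yaw 0.224
[ 0.0014 -0.0003 -0.0017]
```

Pinched: opening ~8 mm on the 10 mm peg. Drag it along the arc.

>>> {"fn": "carry_out", "kwargs": {"motion": [0, 0, 0, -0.004, -0.012, 0, 1, 0, 0, 0, -0.003, -0.012, 0, 1, 0, 0, 0, -0.002, -0.012, 0, 1, 0, 0, 0, -0.001, -0.012, 0, 1, 0, 0, 0, 0, 0, 0, 1]}}

```text
time_s: 24.35
eef_pos: [0.5472, 0.1401, 0.1968]
eef_rot: [0.56, 0.448, 0.546, -0.434]
wrist_force: [1.5, -0.5, -6.7]
opening: 0.083
```

```bash
cat > arc.py <<'E'
from h import *
T=tool(); psi=.235; X=np.array([np.cos(psi),np.sin(psi),0]); Y=np.array([-X[1],X[0],0])
H=np.array([.5392,.0128,.03]); g=(T@[-.046,0,0,1])[:3]-H; x,y,z=g@X,g@Y,g[2]
dx,dz=x-.035,z-.0829; print("stand peg",x.round(4),y.round(4),(z+.03).round(4),"r",np.hypot(dx,dz).round(4),"phi",np.arctan2(-dx,dz).round(3),"k",(np.arctan2(-dx,dz)+.4).round(3))
print("tilt",T[2,1:3].round(4),ctrl.get_obs()["wrist_force"].round(1),ctrl.get_obs()["opening"])
E
python3 arc.py; python3 -c "
from h import *
ctrl.camera('side');find('side',['kick_pivot','kick_peg','bar_mid'])"
```

```text
stand peg 0.0361 0.1221 0.2428 r 0.1299 phi -0.009 k 0.391
tilt [0.027  0.0025] [ 1.5 -0.5 -6.7] 0.08337128840810494
side kick_pivot 0.7 [0.5312 0.1034 0.1213]
side kick_peg 0.41 [0.5449 0.1449 0.2416]
side bar_mid 0.81 [0.5749 0.0199 0.2257]
```

The frame swings up with the peg while the kick stays near 0. The pull lifts the frame first, so I'll take it to its forward stop (0.12 past vertical) and then swing the leg about the stopped frame.

>>> {"fn": "carry_out", "kwargs": {"motion": [0, 0, -0.8, 0, -0.012, 0, 1, 0, 0, 0, 0, -0.012, 0, 1, 0, 0, 0, 0.0005, -0.012, 0, 1, 0, 0, 0, 0.0005, -0.012, 0, 1, 0, 0, 0, 0, 0, 0, 1]}}

```text
time_s: 25.05
eef_pos: [0.5057, 0.1296, 0.1997]
eef_rot: [0.56, 0.447, 0.546, -0.435]
wrist_force: [0.6, -1.0, -0.6]
opening: 0.082
```

```bash
python3 arc.py; python3 -c "
from h import *
ctrl.camera('side');find('side',['kick_pivot','kick_peg','bar_mid'])"
```

```text
stand peg -0.0066 0.1216 0.2456 r 0.1391 phi 0.304 k 0.704
tilt [0.0259 0.0043] [ 0.6 -1.  -0.6] 0.0818457096221716
side kick_pivot 0.9 [0.5157 0.0959 0.1172]
side kick_pivot 0.72 [ 0.4025 -0.3322 -0.0018]
side kick_peg 0.44 [0.5042 0.1359 0.2465]
side bar_mid 0.92 [0.5365 0.0096 0.2246]
side bar_mid 0.59 [0.5413 0.0135 0.0298]
```

>>> {"fn": "carry_out", "kwargs": {"motion": [0, 0, -0.8, 0.001, -0.011, 0, 1, 0, 0, 0, 0.002, -0.011, 0, 1, 0, 0, 0, 0.003, -0.012, 0, 1, 0, 0, 0, 0.004, -0.012, 0, 1, 0, 0, 0, 0, 0, 0, 1]}}

```text
time_s: 25.75
eef_pos: [0.4653, 0.1195, 0.1922]
eef_rot: [0.559, 0.446, 0.547, -0.436]
wrist_force: [3.3, -0.7, -4.1]
opening: 0.083
```

```bash
sed -i 's/^dx,dz=.*/a=-.12; px,pz=.09*np.sin(a),.09*np.cos(a); dx,dz=x-px,z-pz; print("stand peg",x.round(4),y.round(4),(z+.03).round(4),"r",np.hypot(dx,dz).round(4),"phi",np.arctan2(-dx,dz).round(3),"k at fwd stop",(np.arctan2(-dx,dz)-.12).round(3))/' arc.py; python3 arc.py; python3 -c "
from h import *
ctrl.camera('side');find('side',['kick_pivot','kick_peg','bar_mid'])"
```

```text
stand peg -0.048 0.1213 0.2382 r 0.1245 phi 0.304 k at fwd stop 0.184
tilt [0.0216 0.0055] [ 3.3 -0.7 -4.1] 0.08342373679926052
side kick_pivot 0.73 [0.5053 0.0975 0.1219]
side kick_peg 0.54 [0.466  0.1266 0.2421]
side bar_mid 0.7 [0.5196 0.0049 0.2263]
```

>>> {"fn": "carry_out", "kwargs": {"motion": [0, 0, -0.8, 0.005, -0.011, 0, 1, 0, 0, 0, 0.008, -0.0145, 0, 1, 0, 0, 0, 0.01, -0.0135, 0, 1, 0, 0, 0, 0, 0, 0, 1]}}

```text
time_s: 26.35
eef_pos: [0.4315, 0.1112, 0.1734]
eef_rot: [0.558, 0.443, 0.548, -0.438]
wrist_force: [0.5, -0.4, 1.5]
opening: 0.082
```

```bash
python3 arc.py
```

```text
stand peg -0.0824 0.1211 0.2194 r 0.123 phi 0.621 k at fwd stop 0.501
tilt [0.0136 0.0066] [ 0.5 -0.4  1.5] 0.08163045504096823
```

>>> {"fn": "carry_out", "kwargs": {"motion": [0, 0, -0.4, 0.009, -0.013, 0, 1, 0, 0, 0, 0.0115, -0.011, 0, 1, 0, 0, 0, 0.012, -0.0085, 0, 1, 0, 0, 0, 0, 0, 0, 1]}}

```text
time_s: 26.75
eef_pos: [0.4018, 0.1046, 0.1417]
eef_rot: [0.557, 0.442, 0.549, -0.439]
wrist_force: [0.4, -2.5, 2.7]
opening: 0.087
```

```bash
python3 arc.py
```

```text
stand peg -0.1127 0.1215 0.1877 r 0.1228 phi 0.98 k at fwd stop 0.86
tilt [0.0098 0.0056] [ 0.4 -2.5  2.7] 0.08673323429993339
```

>>> {"fn": "carry_out", "kwargs": {"motion": [0, 0, -0.4, 0.0165, -0.0105, 0, 1, 0, 0, 0, 0.0165, -0.006, 0, 1, 0, 0, 0, 0, 0, 0, 1]}}

```text
time_s: 27.05
eef_pos: [0.3882, 0.1015, 0.1097]
eef_rot: [0.556, 0.441, 0.551, -0.44]
wrist_force: [0.3, -2.7, 0.0]
opening: 0.087
```

```bash
python3 arc.py;python3 -c "
from h import *
ctrl.camera('side');find('side',['kick_pivot','kick_peg','bar_mid'])"
```

```text
stand peg -0.1264 0.1216 0.1557 r 0.1212 phi 1.267 k at fwd stop 1.147
tilt [0.0055 0.0047] [ 0.3 -2.7  0. ] 0.08713733033753261
side kick_pivot 0.79 [0.5077 0.0936 0.1199]
side kick_peg 0.72 [0.388  0.1073 0.1601]
side bar_mid 0.95 [0.5253 0.0108 0.2279]
side bar_mid 0.17 [0.3894 0.1083 0.159 ]
```

>>> {"fn": "carry_out", "kwargs": {"motion": [0, 0, 0, 0.018, -0.005, 0, 1, 0, 0, 0, 0.018, -0.002, 0, 1, 0, 0, 0, 0, 0, 0, 1]}}

```text
time_s: 27.55
eef_pos: [0.3879, 0.1012, 0.0782]
eef_rot: [0.558, 0.444, 0.548, -0.437]
wrist_force: [1.8, -0.9, -2.1]
opening: 0.084
```

```bash
python3 arc.py
```

```text
stand peg -0.1273 0.1215 0.1242 r 0.1166 phi 1.529 k at fwd stop 1.409
tilt [0.017  0.0049] [ 1.8 -0.9 -2.1] 0.08358338663969996
```

>>> {"fn": "carry_out", "kwargs": {"motion": [0, 0, -0.5, 0.018, -0.003, 0, 1, 0, 0, 0, 0.018, 0.001, 0, 1, 0, 0, 0, 0, 0, 0, 1]}}

```text
time_s: 27.85
eef_pos: [0.3908, 0.1021, 0.0452]
eef_rot: [0.557, 0.444, 0.549, -0.437]
wrist_force: [3.9, -1.9, -1.3]
opening: 0.086
```

```bash
python3 arc.py;python3 -c "
from h import *
ctrl.camera('side');find('side',['kick_pivot','kick_peg','bar_mid'])"
```

```text
stand peg -0.1242 0.1215 0.0912 r 0.1169 phi 1.814 k at fwd stop 1.694
tilt [0.015  0.0042] [ 3.9 -1.9 -1.3] 0.08643173168482705
side kick_pivot 0.71 [0.5119 0.0992 0.1206]
side kick_peg 0.59 [0.3927 0.1047 0.0936]
side bar_mid 0.88 [0.5354 0.0089 0.2267]
```

>>> {"fn": "carry_out", "kwargs": {"motion": [0, 0, -0.5, 0.016, 0.004, 0, 1, 0, 0, 0, 0, 0, 0, -1, 0, 0, 0, 0, 0, 0, -1, 0, 0, 0, -0.005, 0, 0, -1, 0, 0, 0, -0.02, -0.005, 0, -1, 0, 0, 0, -0.03, -0.005, 0, -1, 0, 0, 0, -0.03, 0, 0, -1, 0, 0, 0, -0.03, 0, 0, -1, 0, 0, 0, -0.03, 0, 0, -1, 0, 0, 0, 0, 0, 0, -1]}}

```text
time_s: 29.05
eef_pos: [0.3824, 0.1021, 0.1883]
eef_rot: [0.554, 0.445, 0.549, -0.44]
wrist_force: [0.6, -0.3, -0.0]
opening: 1.0
```

```bash
python3 - <<'E'
from h import *
T=tool(); print(T[:3,3])
for c in ("wrist","side","top"):
    cv2.imwrite(f"pics/{c}20.png",ctrl.camera(c)); find(c,["kick_pivot","kick_peg","bar_mid","roll"],T)
print("expected peg down", [.5392+(-.0575)*.9725-.126*.233,.0128-.0575*.233+.126*.9725,.0303])
a=cv2.imread("pics/wrist20.png"); b=cv2.imread("pics/side20.png")
cv2.imwrite("pics/z20.png",np.hstack([cv2.resize(a,(440,330)),cv2.resize(b[140:260,170:300],(357,330))]))
E
```

```text
[0.38242687 0.102101   0.18826681]
wrist kick_pivot 0.62 [0.5514 0.1098 0.1143]
wrist kick_peg 0.55 [0.4559 0.1172 0.0281]
wrist bar_mid 0.78 [0.6193 0.0337 0.216 ]
wrist bar_mid 0.4 [ 0.541   0.0103 -0.0018]
wrist roll 0.94 [ 0.5573  0.2445 -0.    ]
wrist roll 0.77 [ 0.3132  0.2857 -0.005 ]
wrist roll 0.73 [ 0.4594 -0.0111  0.0696]
side kick_pivot 0.5 [ 0.4616 -0.0059  0.0742]
side kick_pivot 0.29 [0.5416 0.0143 0.0312]
side kick_peg 0.7 [0.4568 0.123  0.0334]
side bar_mid 0.98 [0.6195 0.0307 0.214 ]
side roll 0.87 [ 0.5172  0.3976 -0.0015]
side roll 0.83 [0.5614 0.2392 0.0023]
side roll 0.69 [ 0.398   0.4009 -0.0006]
top kick_pivot 0.93 [0.5478 0.1061 0.1113]
top kick_peg 0.48 [0.4524 0.1163 0.0302]
top bar_mid 0.93 [0.6159 0.0292 0.2128]
top roll 0.73 [0.5143 0.3982 0.0028]
top roll 0.72 [6.222e-01 3.656e-01 5.000e-04]
top roll 0.7 [ 0.3949  0.3998 -0.0018]
expected peg down [0.45392325, 0.1219375, 0.0303]
```

Kickstand is down: the peg reads (0.455, 0.12, 0.030) against an expected (0.454, 0.122, 0.030). The frame has fallen back onto its stop. Go above the top bar.

>>> {"fn": "carry_out", "kwargs": {"motion": [0, 0, 0, -0.04, 0, 0, -1, 0, 0, 0, -0.04, 0.005, 0.003, -1, 0, 0, 0, -0.02, 0.03, 0.018, -0.5, 0, 0, 0, 0, 0.042, 0.0247, 0, 0, 0, 0, 0, 0.042, 0.0247, 0.2, 0, 0, 0, 0, 0.042, 0.0247, 0.2, 0, 0, 0, 0, 0.04, 0.023, 0.2, 0, 0, 0, 0, 0, 0, 0.2, 0, 0, 0, 0, 0, 0, 0.2]}}

```text
time_s: 30.7
eef_pos: [0.608, 0.0286, 0.2835]
eef_rot: [0.551, 0.442, 0.553, -0.441]
wrist_force: [0.5, -0.4, -0.1]
opening: 0.402
```

```bash
python3 go.py "[.616,.031,.167]"; python3 - <<'E'
from h import *
T=tool(); cv2.imwrite("pics/w21.png",ctrl.camera("wrist")); find("wrist",["bar_mid","roll","kick_peg"],T)
E
```

```text
[0.608  0.0286 0.2835] tilt [ 0.0001 -0.0023] yaw 0.221
[ 0.1165  0.0083 -0.0003]
wrist bar_mid 0.75 [0.6155 0.0336 0.215 ]
wrist roll 0.94 [ 0.5576  0.2454 -0.0022]
wrist roll 0.69 [ 0.4564 -0.0078  0.0167]
wrist kick_peg 0.58 [0.4577 0.119  0.0255]
```

>>> {"fn": "carry_out", "kwargs": {"motion": [-0.8, 0, 0, 0, 0.007, 0, 0.2, 0, 0, 0, 0.02, 0, 0, 0.2, 0, 0, 0, 0.025, 0, 0, 0.2, 0, 0, 0, 0, 0, 0, 0.2]}}

```text
time_s: 31.3
eef_pos: [0.6143, 0.0331, 0.2449]
eef_rot: [0.56, 0.439, 0.553, -0.433]
wrist_force: [0.3, -0.7, -0.5]
opening: 0.402
```

```bash
python3 go.py "[.616,.031,.167]"
```

```text
[0.6143 0.0331 0.2449] tilt [0.0115 0.002 ] yaw 0.241
[0.0779 0.0003 0.0023]
```

>>> {"fn": "carry_out", "kwargs": {"motion": [0, 0, -0.5, 0.02, 0, 0, 0.2, 0, 0, 0, 0.02, 0, 0, 0.2, 0, 0, 0, 0, 0, 0, 0.2]}}

```text
time_s: 31.6
eef_pos: [0.6158, 0.0339, 0.2064]
eef_rot: [0.56, 0.437, 0.554, -0.435]
wrist_force: [-0.3, 1.1, 0.4]
opening: 0.402
```

```bash
python3 go.py "[.616,.031,.167]"
```

```text
[0.6158 0.0339 0.2064] tilt [0.0069 0.004 ] yaw 0.243
[ 0.0395 -0.0008  0.0027]
```

>>> {"fn": "carry_out", "kwargs": {"motion": [0, 0, 0, 0.018, 0, 0, 0.2, 0, 0, 0, 0.018, 0, 0, 0.2, 0, 0, 0, 0.002, 0, 0, 0.2, 0, 0, 0, 0, 0, 0, 1, 0, 0, 0, 0, 0, 0, 1, 0, 0, 0, 0, 0, 0, 1, 0, 0, 0, 0, 0, 0, 1, 0, 0, 0, 0, 0, 0, 1]}}

```text
time_s: 32.4
eef_pos: [0.6145, 0.033, 0.1723]
eef_rot: [0.559, 0.435, 0.555, -0.436]
wrist_force: [0.6, -0.7, -6.3]
opening: 0.108
```

```bash
python3 go.py "[.616,.031,.167]"; python3 arc.py
```

```text
[0.6145 0.033  0.1723] tilt [0.0019 0.0056] yaw 0.245
[0.0053 0.001  0.0023]
stand peg 0.0778 0.0024 0.2183 r 0.1329 phi -0.73 k at fwd stop -0.85
tilt [0.0019 0.0056] [ 0.6 -0.7 -6.3] 0.10774802595876935
```

Bar pinched (opening consistent with 12 mm). Swing it up along the arc.

>>> {"fn": "carry_out", "kwargs": {"motion": [0, 0, 0, -0.0035, -0.0095, 0, 1, 0, 0, 0, -0.003, -0.0095, 0, 1, 0, 0, 0, -0.0025, -0.0095, 0, 1, 0, 0, 0, -0.002, -0.0095, 0, 1, 0, 0, 0, 0, 0, 0, 1]}}

```text
time_s: 32.9
eef_pos: [0.5762, 0.0235, 0.1853]
eef_rot: [0.561, 0.436, 0.554, -0.435]
wrist_force: [1.1, 0.6, -10.1]
opening: 0.103
```

```bash
python3 arc.py
```

```text
stand peg 0.0381 0.0021 0.2312 r 0.1221 phi -0.412 k at fwd stop -0.532
tilt [0.0072 0.0064] [  1.1   0.6 -10.1] 0.10302333948276791
```

>>> {"fn": "carry_out", "kwargs": {"motion": [0, 0, 0, 0, -0.009, 0, 1, 0, 0, 0, -0.001, -0.009, 0, 1, 0, 0, 0, -0.001, -0.009, 0, 1, 0, 0, 0, 0, -0.005, 0, 1, 0, 0, 0, 0, 0, 0, 1, 0, 0, 0, 0, 0, 0, 1]}}

```text
time_s: 33.5
eef_pos: [0.5438, 0.0154, 0.1897]
eef_rot: [0.562, 0.437, 0.552, -0.433]
wrist_force: [1.6, 0.7, -3.3]
opening: 0.107
```

```bash
python3 arc.py; python3 - <<'E'
from h import *
T=tool()
for c in ("side","top","wrist"):
    cv2.imwrite(f"pics/{c}30.png",ctrl.camera(c)); find(c,["bar_mid","frame_hinge","kick_pivot","kick_peg","roll"],T)
E
```

```text
stand peg 0.0045 0.0018 0.2357 r 0.1173 phi -0.131 k at fwd stop -0.251
tilt [0.0128 0.0074] [ 1.6  0.7 -3.3] 0.10663893671041196
side bar_mid 0.78 [0.5471 0.0133 0.2293]
side bar_mid 0.53 [ 0.4036 -0.333  -0.0018]
side frame_hinge 0.94 [0.5408 0.0141 0.03  ]
side kick_pivot 0.77 [0.5203 0.0993 0.1241]
side kick_pivot 0.72 [ 0.5398  0.0107 -0.003 ]
side kick_peg 0.53 [0.4598 0.1245 0.0094]
side roll 0.87 [0.3185 0.289  0.0011]
side roll 0.77 [0.5168 0.3999 0.0016]
side roll 0.73 [5.618e-01 2.409e-01 4.000e-04]
top bar_mid 0.76 [0.5443 0.0115 0.2285]
top kick_pivot 0.68 [0.5187 0.1004 0.1229]
top kick_peg 0.43 [0.457  0.121  0.0074]
top roll 0.78 [ 0.3956  0.3986 -0.0005]
top roll 0.71 [ 5.577e-01  2.424e-01 -5.000e-04]
top roll 0.67 [ 0.4572 -0.0076  0.0172]
wrist bar_mid 0.97 [0.546  0.0165 0.2335]
wrist frame_hinge 0.79 [0.5383 0.017  0.0286]
wrist kick_pivot 0.71 [0.5202 0.1026 0.1212]
wrist kick_peg 0.6 [0.4597 0.119  0.0052]
wrist roll 0.88 [ 0.454  -0.0109  0.0159]
```

>>> {"fn": "carry_out", "kwargs": {"motion": [0, 0, 0, 0, -0.004, 0, 1, 0, 0, 0, 0, 0, 0, 1, 0, 0, 0, 0, 0, 0, 1, 0, 0, 0, 0, 0, 0, 1, 0, 0, 0, 0, 0, 0, 1, 0, 0, 0, 0, 0, 0, 1]}}

```text
time_s: 35.0
eef_pos: [0.5401, 0.0145, 0.1897]
eef_rot: [0.562, 0.438, 0.552, -0.433]
wrist_force: [1.5, 0.8, -2.8]
opening: 0.11
```

```bash
python3 arc.py; python3 - <<'E'
from h import *
T=tool(); a=ctrl.camera("wrist"); b=ctrl.camera("side"); find("side",["bar_mid"]); print(abs(ctrl.get_obs()["dq"]).max())
cv2.imwrite("pics/z31.png",np.hstack([cv2.resize(a,(440,330)),cv2.resize(b[130:260,160:300],(355,330))]))
E
```

```text
stand peg 0.0006 0.0017 0.2357 r 0.1169 phi -0.098 k at fwd stop -0.218
tilt [0.0139 0.0075] [ 1.5  0.8 -2.8] 0.10950321776767226
side bar_mid 0.59 [0.539  0.0119 0.228 ]
0.0016399815189021834
```

View pics/z31.png

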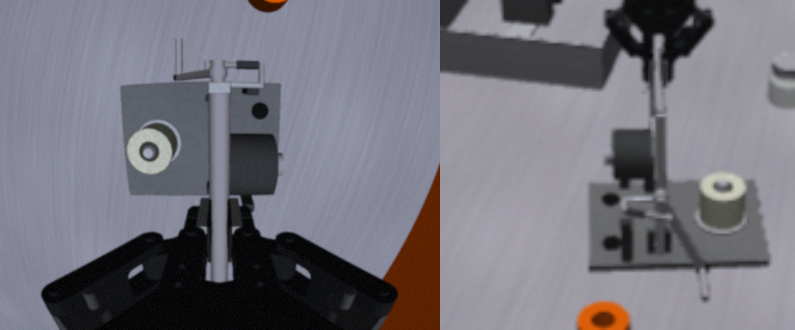

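The roll is seated on the spindle at (150,150) left and (722,200) right. The leg is down with its foot near (705,290), and the frame is upright with its bar in the fingers. Handing in.

```bash
python3 -c "
from bench import ctrl
print(ctrl.hand_in()); o=ctrl.get_obs(); print(o['time_s'],o['opening'],o['wrist_force'])"
```

```text
the job is handed in; nothing more can be done
None
the job is handed in; nothing more can be done
```

The job is handed in at about 35 s of the 69 s allowed. The roll is on the spindle, the kickstand is down, and the gripper is still holding the frame upright. The hand-in reported no verdict.

**Last checks:**
- **Roll:** it measured about (0.457, −0.008, 0.017), against a spindle at (0.457, −0.007) and a seat 16 mm up. It was let go there.
- **Kickstand:** the peg sat within about 5 mm of its computed down-stop position, both with the frame leaning and with it upright.
- **Frame:** the bar was right above the hinge, within about 0.01 rad of vertical by gripper position and camera. The bar was still pinched and the arm was still.
- **Bystanders:** I never went near the jar, screwdriver or relay module. I did not measure them again at the end; later camera detections put the jar where it was at the start.

**What went wrong or disagreed:**
- **Fingertips:** they end about 28 mm behind the reported TCP, which does not match the interface text. My first two grasps closed over the roll's top edge into its bore without moving it. I corrected for the offset after that.
- **Frame lifting early:** pulling the peg first lifted the frame to its forward stop, and only then did the leg swing. The frame fell back to its rear stop when I released the peg, before the final lift.
- **Contact forces:** setting the roll down gave a brief contact of about 21 N at the wrist. The finger-on-frame force was inferred from the closed pinch and was not measured directly.

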